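Load the ware dryer and set its fan

TASK

First swing the fan lever towards the robot to its front stop so that the fan is off. Then stand every clay piece from the board upright on the drawer's floor, setting each down gently (dry clay breaks if dropped), slide the drawer fully shut, swing the steel hook down until it rests level over its catch, and last set the fan lever in line with the brass pointer. Leave the wooden rib lying where it is on the board.

Things in the scene. Friction and masses are not known exactly. Their poses are not given: they have to be found in the camera images.
- dryer: white ware dryer, a low cabinet fixed to the table, 250 (x) x 290 (y) x 120 mm tall, one drawer in its front face (-x side). Origin: centre of the underside, x pointing away from the drawer side. Front face 125 mm to -x of the origin. Only the part of the drawer that is pulled out can be reached from above
- drawer (a joint): how far the drawer is pulled out, m: 0 shut (its front flush with the cabinet's face), 0.2 fully open. Starts 0.185 to 0.2. Stays where it is left, friction about 1.5 N plus slight damping
- drawer_in (a point): centre of the drawer's inner floor, moves with the drawer; axes as the dryer's. The floor is 210 mm (x) by 224 mm (y), flat, 22 mm above the table; side and back walls rise 37 mm above the floor, the front panel 84 mm (15 mm thick). With the drawer fully open the cabinet's face is 80 mm to +x of this point
- drawer_handle (a point): middle of the drawer's steel bar handle, 72 mm above the table and 35 mm to -y of the drawer's middle; bar 11 mm thick, 110 mm long along y, 35 mm out from the drawer front, whose face is behind it to +x
- hook (a joint): angle of the steel hook that locks the drawer, rad: 0 = level and pointing to the robot (dryer's -x), its nose in front of the lug on the drawer front (in its catch); 1.57 = standing straight up; 1.9 = tipped back over the cabinet. Starts 1.6 to 1.8. Stiff hinge: stays where it is left, about 1 to 2 N at the push point moves it; 0 is its lower stop
- hook_hinge (a point): pivot of the hook, on brackets on the cabinet's roof (brackets 24 mm long, up to 139 mm above the table), 134 mm above the table, 40 mm behind (+x of) the cabinet's face and 50 mm to the dryer's +y; it turns about the dryer's y axis. The hook is a flat bar 100 mm long, 22 mm wide (y), 8 mm thick, with a 28 mm nose turned down 69 mm from the pivot
- hook_push (a point): point on the hook's upper face 80 mm from the pivot, 4 mm off the centre line: that face looks back (+x) when the hook stands up, and up when it is level (then 138 mm above the table)
- fan_box: grey fan control box fixed to the table, 160 (x) x 100 (y) x 70 mm tall. Origin: centre of the underside, x pointing from its front to its back. Carries the lever and, 20 to 24 mm to +y of it, a white dial disc of radius 58 mm about the same pivot with black marks
- lever (a joint): angle of the fan lever, rad: 0 = against the front stop (fan off), leaning 0.9 rad from upright towards the box's -x; 0.9 = upright; 1.8 = leaning 0.9 rad to +x. Starts 0.6 to 1.7. Stays where it is left; about 2 N at the grip moves it
- lever_hinge (a point): pivot of the lever, 75 mm straight above the origin of the fan box; the lever turns about the box's y axis through it
- lever_grip (a point): centre of the lever's black grip, a short roller of diameter 26 mm, 28 mm long along the hinge axis (box's y), 120 mm from the pivot, on a 10 mm steel rod. Turns with the lever: its z axis is vertical when the joint reads 0 and turns with the joint
- pointer (a joint): angle of the flat brass pointer on the dial, rad, on the very same scale as lever; starts 0.6 to 1.5 and stays there (cannot be touched). The lever is in line with the pointer when the two joints read the same
- pointer_tip (a point): outer tip of the brass pointer (12 mm wide, 36 mm long, 78 mm from the pivot to its tip, 14 mm to +y of the lever's plane). Its axes turn with the pointer as those of lever_grip do with the lever
- board: plywood ware board, 280 (x) x 200 (y) x 6 mm, fixed to the table, either left or right of the drawer; the clay pieces stand on it. Origin: centre of the underside
- tile0: dry grey-brown clay test tile: an upright plate on a flat foot (upside-down T). Foot 46 mm (its x) by 42 mm (its y) by 9 mm thick; plate 10 mm thick (x), 42 mm wide (y), its middle 4 mm to +x of the origin, its top edge 58 mm above the underside. Origin: centre of the underside, z up. 70 to 120 g. Starts on the plywood board; may be absent
- tile1: dry grey-brown clay test tile: an upright plate on a flat foot (upside-down T). Foot 46 mm (its x) by 42 mm (its y) by 9 mm thick; plate 10 mm thick (x), 42 mm wide (y), its middle 4 mm to +x of the origin, its top edge 58 mm above the underside. Origin: centre of the underside, z up. 70 to 120 g. Starts on the plywood board; may be absent
- tile2: dry grey-brown clay test tile: an upright plate on a flat foot (upside-down T). Foot 46 mm (its x) by 42 mm (its y) by 9 mm thick; plate 10 mm thick (x), 42 mm wide (y), its middle 4 mm to +x of the origin, its top edge 58 mm above the underside. Origin: centre of the underside, z up. 70 to 120 g. Starts on the plywood board; may be absent
- pot0: dry grey-brown slab-built square clay pot, open at the top, 44 x 44 mm outside, 50 mm tall, walls 6 mm. Origin: centre of the underside, z up, x and y square to its sides. 80 to 130 g. Starts on the plywood board; may be absent
- pot1: dry grey-brown slab-built square clay pot, open at the top, 44 x 44 mm outside, 50 mm tall, walls 6 mm. Origin: centre of the underside, z up, x and y square to its sides. 80 to 130 g. Starts on the plywood board; may be absent
- rib: flat wooden rib 60 x 40 x 7 mm lying on the board, bystander, loose. Origin: centre of the underside
Mind the look-alikes: they are no part of the job. What is shaped like the tile2 but pink is not meant.

How it is judged:
By the outcome, as a careful person would: the job done as asked, in the order asked, and still so for the second after the job is handed in, with the robot touching nothing.
Of tile0, tile1, tile2, pot0, pot1 only 3 to 5 are there at a start; the rules pass over those that are not, and their reading is None.
At some moment in a run one of tile0, tile1, tile2, pot0, pot1 may be knocked a few centimetres aside while the robot is not near it.
It also fails if it takes over 210 s, if anything falls off the work surface, if the arm or the gripper's body presses on something with over 40 N, if the wrist force passes 120 N, or if a joint passes its speed limit or range.

ROBOT

A 6-joint arm with a two-finger parallel gripper is mounted at the origin on the work surface. World frame = base frame: x ahead of the robot, y to its left, z up, the work surface at z = 0. Lengths are in m, angles in rad, forces in N, time in s.
With the tool pointing down it reaches from about 0.375 to 0.9 m from the base axis. Payload 3.1 kg.
Tool frame: the origin (TCP) lies midway between the tips of the shut fingers; the grasp point (between the pads) lies 19 mm behind it; z points along the fingers, y is the line along which they close (so a half turn about z gives the same grasp; the last joint's range is limited). The gripper opens to 87 mm and grips with 3 to 60 N. Pads are 19 mm wide; open, the fingers measure 117 mm over their backs; the gripper's body (75 mm by 190 mm) begins 51 mm behind the grasp point.
Start: joints at [-1.482, 0.527, 1.433, -0, 1.181, -0.178], TCP at [0.165, -0.603, 0.223] pointing down, gripper open.
Joint ranges: [-3.08, 3.08], [-0.75, 2.2], [0.22, 2.44], [-1.43, 4.57], [0, 2.65], [-2.85, 2.85]. Speed limits (rad/s): [2.79, 2.79, 3.14, 3.14, 3.14, 3.14].

INTERFACE

Orientations are given as a unit quaternion [x, y, z, w].
In Python, from rig import robot gives the robot as it stands.
- The arm moves only by the shell command python3 -m jog 'ROWS' [FORCE]. ROWS is a JSON object of lists of equal length, an entry for each row: "dp": the shift along the tool's x, y, z in mm, a list of three; "delta_rot": the turn, a rotation vector about the tool's x, y, z in rad, a list of three; "gripper": the opening, from -1 (shut) to 1 (fully open). A call has 1 to 12 rows; each row is the pose to reach, as a shift and turn from the pose commanded when the call began, along the tool's axes at that moment; what a row does not reach only later rows make up. A row lasts 1/10 s, in which the tool goes at most 50 mm and 8.59 degrees, less where a joint would pass 70% of its speed; a pose out of reach is approached as far as the arm can. A call with a gripper value outside its range is refused whole. The fingers move at their own pace and stop on an object; FORCE is the grip in N (left out, the last holds). Time passes only in rows, so rows that repeat a pose let the fingers close. It gives the time, the measured TCP pose, the force, the opening and the grip force at its end, in the units of the state.
- robot.get_obs(): the state, without advancing time (a new reading comes with each control period).
- robot.camera(name): name is "scene" or "top" or "wrist"; returns the picture (420x560x3 uint8, red, green, blue); there is no depth.
- robot.camera_model(name): a dict with "fx", "fy", "cx", "cy" (pixels), "xyz" and "orientation" of the camera in the world; the wrist camera has in their place "T_tool_cam" (4x4, takes a point from camera to tool coordinates, whose origin is the TCP and whose axes are the flange's). Camera axes: x right, y down, z forward; pixel columns grow to the right and rows downward; lengths in m; the calibration is good to about 2 mm. A picture is of the moment at which its call begins: read the wrist's pose just before it. camera_model takes no time and is no camera call.
- robot.hand_in(): hands the job in; it is judged then, once.
Trained networks look in the newest picture that a camera, given by its name, has taken for a name from the list of things; names that differ only in an ending like _2 or _b are one class to them, and where a whole thing is asked for, a point or a joint stands for the part that bears it (a point fixed in the world has none). Each returns a list of dicts, best first, with "score" (0 to 1); they miss things now and then, are a little off and sometimes report something else, mostly with a low value. They report only what shows in the picture. A call takes as long as a camera call. They do not tell look-alikes from the thing itself.
- robot.search_frame(name, camera): "rect" ([left, top, right, bottom] in pixels, round what is visible of it).
The state is a dict: "time": time; "q": joint angles; "joint_velocities": joint speeds; "joint_torque": joint torques, N m; "position": TCP position; "tool_rot": TCP orientation; "ft_force": force on the tool from outside, world axes, zero at the start; "moment": the same for the moment, N m; "grip_width": finger opening in m; "grip_force": force on a finger pad.
Only numpy, scipy, OpenCV 4.12 (cv2) and the standard library are available. Lean on these libraries where they do the work, as an engineer would, in place of code of your own. Each camera call takes 0.05 s, during which the arm holds its last target. There are 200 camera calls.

## Working session

There is one attempt and no reset: what is moved stays moved. The work goes in short steps, Python scripts to look and compute and a shell command to move; the robot and the scene stay as the last step left them, time stands still between calls to the robot, and variables do not carry over. Pictures are saved under pics/ and viewed, at most 14 in all, crops included, and the job is handed in when it is done.

```bash
ls; mkdir -p pics; python3 - <<'E'
from rig import robot
import cv2
for c in ("scene","top"):
    im=robot.camera(c); cv2.imwrite(f"pics/{c}0.png",im[:,:,::-1])
    m=robot.camera_model(c); print(c,m)
    for n in ("tile0","pot0","rib","drawer_handle","hook","lever_grip","pointer_tip","board","dryer","fan_box"):
        print(n,[(round(d["score"],2),[int(v) for v in d["rect"]]) for d in robot.search_frame(n,c)][:7])
print(robot.get_obs()); print(robot.camera_model("wrist"))
E
```

```text
pics
scene {'fx': 404.20050785997563, 'fy': 404.20050785997563, 'cx': 283.7945781907022, 'cy': 209.72524576406738, 'xyz': array([ 1.16225231, -0.20677591,  0.7939592 ]), 'orientation': array([ 0.76208356,  0.51802201, -0.21316822, -0.32471706])}
tile0 [(0.92, [346, 220, 371, 249]), (0.9, [366, 189, 380, 210]), (0.78, [386, 169, 408, 184]), (0.78, [345, 141, 364, 163]), (0.69, [345, 173, 365, 192]), (0.66, [319, 152, 334, 174]), (0.6, [208, 187, 406, 411])]
pot0 [(0.71, [315, 173, 338, 197])]
rib [(0.73, [374, 215, 402, 236])]
drawer_handle [(0.73, [210, 190, 308, 269])]
hook [(0.6, [307, 222, 326, 258]), (0.34, [315, 173, 337, 197])]
lever_grip [(0.59, [122, 239, 140, 252])]
pointer_tip [(0.48, [308, 175, 415, 253]), (0.46, [137, 241, 143, 247])]
board [(0.79, [307, 172, 415, 252])]
dryer [(0.92, [208, 190, 408, 410])]
fan_box [(0.69, [113, 227, 171, 300])]
top {'fx': 523.6171638408208, 'fy': 523.6171638408208, 'cx': 287.1330693995239, 'cy': 209.48268753019838, 'xyz': array([0.36622811, 0.04004766, 1.50468157]), 'orientation': array([-0.70159287,  0.70994244, -0.04004527,  0.0463202 
[... 1262 characters left out ...]
ay([9.91113727e-01, 1.33017214e-01, 5.20982865e-06, 1.05855674e-05]), 'ft_force': array([-0.49244084,  0.04176767,  0.69239663]), 'moment': array([ 0.00123099, -0.05228538, -0.0150049 ]), 'grip_force': 0.0, 'grip_width': 0.08696949991410959}
{'fx': 342.9064769418728, 'fy': 342.9064769418728, 'cx': 275.99515137307696, 'cy': 211.83491983461263, 'T_tool_cam': array([[-6.32560909e-04, -9.69086819e-01, -2.46719146e-01,
         6.56122700e-02],
       [ 9.99999689e-01, -4.96901627e-04, -6.12112587e-04,
        -5.99751015e-04],
       [ 4.70595095e-04, -2.46719456e-01,  9.69086832e-01,
        -1.62325900e-01],
       [ 0.00000000e+00,  0.00000000e+00,  0.00000000e+00,
         1.00000000e+00]])}
```

```bash
python3 - <<'E'
import cv2
im=cv2.imread("pics/top0.png")[60:340,110:450]; cv2.imwrite("pics/t1.png",cv2.resize(im,None,fx=2.1,fy=2.1,interpolation=cv2.INTER_CUBIC)[:600,:800])
im=cv2.imread("pics/scene0.png")[130:415,105:425]; cv2.imwrite("pics/s1.png",cv2.resize(im,None,fx=2.1,fy=2.1,interpolation=cv2.INTER_CUBIC)[:600,:800])
E
```

```text
(no output)
```

View pics/t1.png

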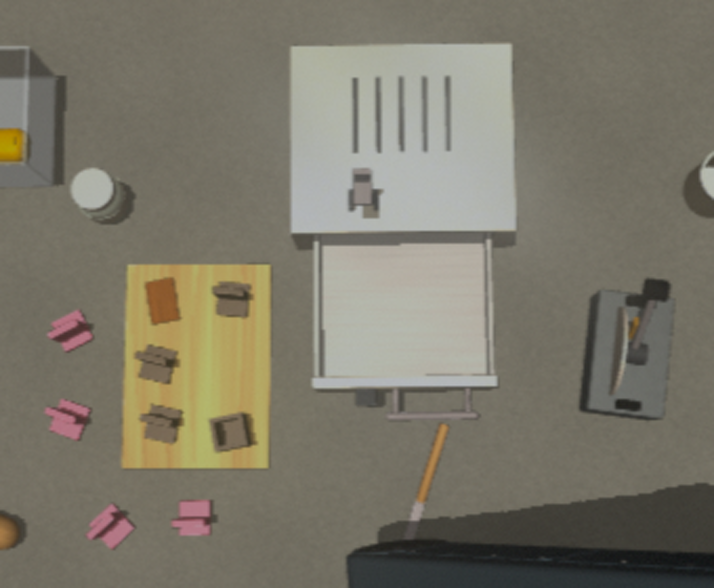

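View pics/s1.png

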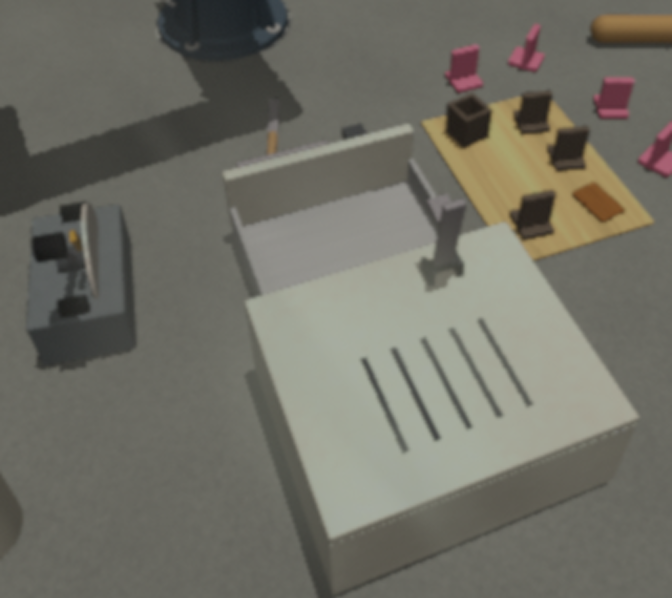

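Board at crop (197,365): three grey-brown tiles at (232,298), (156,363), (162,424), one pot at (230,432), rib at (162,300). The look-alikes are the four pink tiles off the board at (70,330), (68,420), (110,526), (195,518). The fan box is at (630,355) with its lever leaning away from the robot, and the hook stands up at (362,190).

```bash
cat > h.py <<'E'
import numpy as np, cv2
from scipy.spatial.transform import Rotation as R
from rig import robot
def cam(c,obs=None):
    m=robot.camera_model(c); K=np.array([[m["fx"],0,m["cx"]],[0,m["fy"],m["cy"]],[0,0,1]])
    T=np.eye(4)
    if c=="wrist":
        obs=obs or robot.get_obs()
        T[:3,:3]=R.from_quat(obs["tool_rot"]).as_matrix(); T[:3,3]=obs["position"]; T=T@m["T_tool_cam"]
    else: T[:3,:3]=R.from_quat(m["orientation"]).as_matrix(); T[:3,3]=m["xyz"]
    return K,T
def px2w(KT,uv,z):
    K,T=KT; uv=np.atleast_2d(np.array(uv,float)); d=(T[:3,:3]@np.linalg.inv(K)@np.c_[uv,np.ones(len(uv))].T).T
    return T[:3,3]+d*((z-T[2,3])/d[:,2])[:,None]
def w2px(KT,P):
    K,T=KT; c=(np.atleast_2d(P)-T[:3,3])@T[:3,:3]; p=c@K.T; return p[:,:2]/p[:,2:]
def move(p,quat=None):
    """dp (mm) in tool axes and rotvec from the current pose to a world pose"""
    o=robot.get_obs(); Rm=R.from_quat(o["tool_rot"])
    dp=Rm.inv().apply(np.array(p)-o["position"])*1e3
    rv=(Rm.inv()*R.from_quat(quat)).as_rotvec() if quat is not None else np.zeros(3)
    print("dp",dp.round(1),"rot",rv.round(3)," steps",np.linalg.norm(dp)/50,np.degrees(np.linalg.norm(rv))/8.59)
def down(yaw,tilt=0):
    """tool down, tool x heading yaw in world; tilt about tool y: >0 fingers lean towards ... see print"""
    return (R.from_euler("z",yaw)*R.from_euler("x",np.pi)*R.from_euler("y",tilt)).as_quat()
def snap(c,name=None,crop=None,f=1):
    o=robot.get_obs(); im=robot.camera(c)
    if name:
        a=im[:,:,::-1]
        if crop: a=a[crop[1]:crop[3],crop[0]:crop[2]]
        cv2.imwrite("pics/"+name,cv2.resize(a,None,fx=f,fy=f,interpolation=cv2.INTER_CUBIC))
    return im,cam(c,o)
E
python3 - <<'E'
from h import *
t=cam("top"); f=lambda L,z:px2w(t,[(110+a/2.1,60+b/2.1) for a,b in L],z).round(3)[:,:2].tolist()
print("board",f([(127,265),(270,265),(268,467),(122,467)],.006))
print("dryer",f([(291,45),(511,43),(516,232),(292,233)],.12))
print("panel front bottom edge/top",f([(313,387),(497,384)],.106), f([(313,377),(497,375)],.106))
print("handle",f([(397,418),(476,415)],.072))
print("fan",f([(597,290),(672,297),(662,417),(585,410)],.07))
print("lever grip",f([(656,290)],.17)); print("hookbase",f([(363,208)],.139),f([(361,176)],.234))
print("tiles",f([(232,298),(156,363),(162,424)],.05),"pot",f([(230,432)],.056))
s=cam("scene")
print(s[1])
E
```

```text
board [[0.623, 0.391], [0.62, 0.193], [0.344, 0.195], [0.346, 0.393]]
dryer [[0.892, 0.153], [0.891, -0.134], [0.64, -0.134], [0.642, 0.153]]
panel front bottom edge/top [[0.445, 0.128], [0.446, -0.106]] [[0.458, 0.128], [0.458, -0.107]]
handle [[0.406, 0.021], [0.409, -0.082]]
fan [[0.571, -0.245], [0.56, -0.343], [0.403, -0.323], [0.413, -0.223]]
lever grip [[0.555, -0.297]]
hookbase [[0.669, 0.061]] [[0.687, 0.062]]
tiles [[0.569, 0.239], [0.483, 0.34], [0.402, 0.331]] pot [[0.391, 0.24]]
[[ 0.37242503  0.65111339 -0.66132515  1.16225231]
 [ 0.92799082 -0.25242407  0.27407141 -0.20677591]
 [ 0.01151718 -0.71577471 -0.69823629  0.7939592 ]
 [ 0.          0.          0.          1.        ]]
```

```bash
python3 - <<'E'
from h import *
move([.47,-.29,.34],down(-.13)); print(robot.get_obs()["tool_rot"],down(.267))
E
```

```text
dp [ 376.9 -221.3 -117.5] rot [ 0.    -0.     0.397]  steps 9.051228360958184 2.646846624720739
[9.91113727e-01 1.33017214e-01 5.20982865e-06 1.05855674e-05] [9.91102102e-01 1.33103808e-01 8.15025763e-18 6.06875008e-17]
```

```bash
python3 -m jog '{"dp":[[10,-5,-50],[30,-20,-100],[80,-50,-117],[130,-75,-117],[175,-100,-117],[220,-130,-117],[265,-155,-117],[310,-180,-117],[350,-205,-117],[377,-221,-117],[377,-221,-117],[377,-221,-117]],"delta_rot":[[0,0,0],[0,0,0.1],[0,0,0.2],[0,0,0.3],[0,0,0.397],[0,0,0.397],[0,0,0.397],[0,0,0.397],[0,0,0.397],[0,0,0.397],[0,0,0.397],[0,0,0.397]],"gripper":[1,1,1,1,1,1,1,1,1,1,1,1]}' 20; python3 - <<'E'
from h import *
im,KT=snap("wrist","w1.png")
for n in ("lever_grip","pointer_tip","fan_box"): print(n,[(round(d["score"],2),[int(v) for v in d["rect"]]) for d in robot.search_frame(n,"wrist")][:3])
E
```

```text
time: 2.3
position: [0.471, -0.289, 0.3396]
tool_rot: [0.998, -0.063, -0.0, 0.0]
ft_force: [-0.2, -0.6, 1.2]
grip_width: 0.0871
grip_force: 0.0
lever_grip [(0.88, [252, 86, 284, 159]), (0.58, [250, 138, 259, 160]), (0.55, [0, 43, 151, 252])]
pointer_tip [(0.67, [253, 135, 261, 160])]
fan_box [(0.91, [228, 84, 311, 227])]
```

View pics/w1.png

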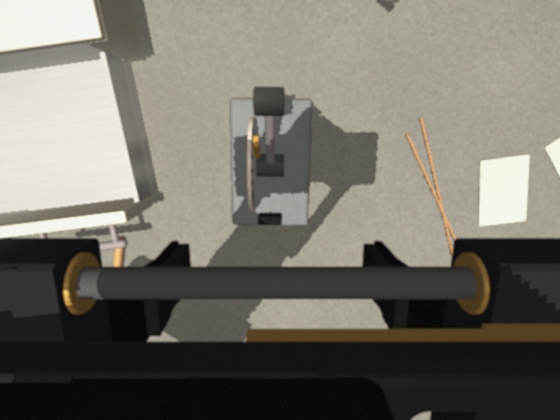

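The view shows the fan box with top corners (231,98), (311,99), (306,223) and (233,223). The grip centre is at (269,101) and the brass pointer tip at about (256,136).

```bash
cat >> h.py <<'E'
def fan(KT,corners,grip,tip=None):
    """box pose from top corners (back-left, back-right, front-right, front-left), lever/pointer angles from pixels"""
    from scipy.optimize import least_squares as ls
    C=px2w(KT,corners,.07)[:,:2]; L=np.array([[.08,.05],[.08,-.05],[-.08,-.05],[-.08,.05]])
    g=lambda p:L@np.array([[np.cos(p[2]),np.sin(p[2])],[-np.sin(p[2]),np.cos(p[2])]])+p[:2]
    r=ls(lambda p:(g(p)-C).ravel(),[.487,-.283,-.13]); p=r.x
    Rz=R.from_euler("z",p[2]).as_matrix(); H=np.array([*p[:2],.075])
    P=lambda a,rad,dy:H+Rz@np.array([rad*np.sin(a-.9),dy,rad*np.cos(a-.9)])
    out=[p.round(4),"res mm",(r.fun*1e3).round(1)]
    for uv,rad,dy in ((grip,.12,0),(tip,.078,.014)):
        if uv is None: continue
        s=ls(lambda a:(w2px(KT,P(a[0],rad,dy))-uv).ravel(),[1.0]); out+=["ang",s.x.round(3),"res",s.fun.round(1),P(s.x[0],rad,dy).round(4)]
    return out
E
python3 - <<'E'
from h import *
KT=cam("wrist")
print(fan(KT,[(231,98),(311,99),(306,223),(233,223)],(269,101),(256,136)))
E
```

```text
[array([ 0.4879, -0.2867, -0.1465]), 'res mm', array([ 2.7,  1.9,  2. , -2.1, -3.3, -1.9, -1.4,  2.2]), 'ang', array([1.505]), 'res', array([0.1, 0. ]), array([ 0.5554, -0.2967,  0.1737]), 'ang', array([1.379]), 'res', array([-0.4, -0. ]), array([ 0.5255, -0.2781,  0.1442])]
```

```bash
python3 - <<'E'
from h import *
move([.5554,-.2967,.161],down(-.145))
# arc relative to grasp at 1.505, tool axes (x fwd, z down), mm
for a in np.arange(1.5,-.05,-.15): print(round(a,2),(120*(np.sin(a-.9)-np.sin(.605))).round(1),(-120*(np.cos(a-.9)-np.cos(.605))).round(1))
E
```

```text
dp [ 86.2  -6.5 178.5] rot [0.    0.    0.013]  steps 3.9660690829195384 0.08416222912558805
1.5 -0.5 -0.3
1.35 -16.1 -9.4
1.2 -32.8 -15.9
1.05 -50.3 -20.0
0.9 -68.3 -21.3
0.75 -86.2 -20.0
0.6 -103.7 -15.9
0.45 -120.4 -9.4
0.3 -136.0 -0.3
0.15 -150.0 10.9
0.0 -162.3 24.1
```

```bash
python3 -m jog '{"dp":[[43,-3,30],[86,-6,60],[86,-6,100],[86,-6,140],[86,-6,165],[86,-6,178],[86,-6,178],[86,-6,178],[86,-6,178],[86,-6,178],[86,-6,178],[86,-6,178]],"delta_rot":[[0,0,0],[0,0,0.01],[0,0,0.01],[0,0,0.01],[0,0,0.01],[0,0,0.01],[0,0,0.01],[0,0,0.01],[0,0,0.01],[0,0,0.01],[0,0,0.01],[0,0,0.01]],"gripper":[1,1,1,1,1,1,-0.4,-0.4,-0.4,-0.4,-0.4,-0.4]}' 12
```

```text
time: 3.7
position: [0.5565, -0.2956, 0.1623]
tool_rot: [0.998, -0.07, 0.001, 0.0]
ft_force: [0.4, 0.7, -0.6]
grip_width: 0.0467
grip_force: 0.0
```

```bash
python3 -m jog '{"dp":[[0,0,0],[0,0,0],[0,0,0],[0,0,0],[0,0,0]],"delta_rot":[[0,0,0],[0,0,0],[0,0,0],[0,0,0],[0,0,0]],"gripper":[-1,-1,-1,-1,-1]}' 12
```

```text
time: 4.2
position: [0.5566, -0.2932, 0.1616]
tool_rot: [0.998, -0.07, -0.0, -0.002]
ft_force: [1.3, 4.3, 2.7]
grip_width: 0.0276
grip_force: 12.0
```

```bash
python3 -m jog '{"dp":[[-16,2,-9],[-33,2,-16],[-50,2,-20],[-68,2,-21],[-86,2,-20],[-104,2,-16],[-120,2,-9],[-136,2,0],[-150,2,11],[-162,2,24],[-165,2,27],[-165,2,27]],"delta_rot":[[0,0,0],[0,0,0],[0,0,0],[0,0,0],[0,0,0],[0,0,0],[0,0,0],[0,0,0],[0,0,0],[0,0,0],[0,0,0],[0,0,0]],"gripper":[-1,-1,-1,-1,-1,-1,-1,-1,-1,-1,-1,-1]}' 12
```

```text
time: 5.4
position: [0.391, -0.2703, 0.1332]
tool_rot: [0.997, -0.071, -0.002, -0.004]
ft_force: [2.9, 8.1, -3.4]
grip_width: 0.0276
grip_force: 12.0
```

```bash
python3 -m jog '{"dp":[[-3,0,3],[-5,0,6],[-6,0,7],[-6,0,7]],"delta_rot":[[0,0,0],[0,0,0],[0,0,0],[0,0,0]],"gripper":[-1,-1,-1,-1]}' 12;  python3 -m jog '{"dp":[[5,0,-6],[5,0,-6],[5,0,-6],[5,0,-6],[5,0,-6],[5,0,-6],[5,0,-56],[5,0,-106],[5,0,-156],[5,0,-176],[5,0,-176]],"delta_rot":[[0,0,0],[0,0,0],[0,0,0],[0,0,0],[0,0,0],[0,0,0],[0,0,0],[0,0,0],[0,0,0],[0,0,0],[0,0,0]],"gripper":[1,1,1,1,1,1,1,1,1,1,1]}'; python3 - <<'E'
from h import *
im,KT=snap("wrist","w2.png")
for n in ("lever_grip","pointer_tip","fan_box"): print(n,[(round(d["score"],2),[int(v) for v in d["rect"]]) for d in robot.search_frame(n,"wrist")][:3])
E
```

```text
time: 5.8
position: [0.3878, -0.2699, 0.1285]
tool_rot: [0.997, -0.072, 0.001, -0.003]
ft_force: [6.3, 11.5, 10.1]
grip_width: 0.0281
grip_force: 12.0
time: 6.9
position: [0.3931, -0.2761, 0.3072]
tool_rot: [0.998, -0.07, 0.003, 0.003]
ft_force: [0.2, -0.4, 0.3]
grip_width: 0.0868
grip_force: 0.0
lever_grip [(0.86, [254, 104, 287, 208])]
pointer_tip [(0.78, [250, 49, 259, 80])]
fan_box [(0.71, [224, 17, 314, 210])]
```

View pics/w2.png

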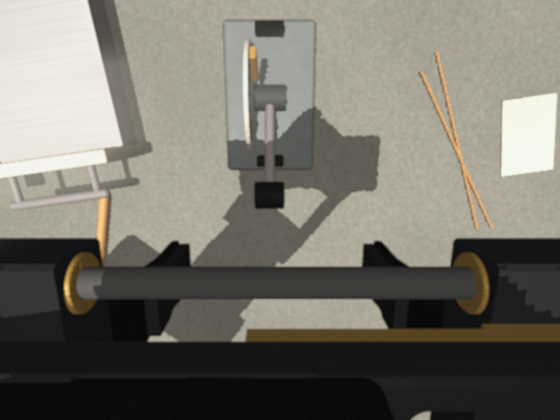

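The lever now leans forward: grip (269,195), box corners (225,21), (315,21), (313,168) and (229,168), pointer tip (254,47).

```bash
python3 - <<'E'
from h import *
KT=cam("wrist")
print(fan(KT,[(225,21),(315,21),(313,168),(229,168)],(269,195),(254,47)))
move([.44,.26,.40],down(0))
print(robot.get_obs()["q"].round(2))
E
```

```text
[array([ 0.4833, -0.2798, -0.1388]), 'res mm', array([ 4. ,  2.7,  3.4, -3.9, -3.8, -1.2, -3.5,  2.3]), 'ang', array([0.044]), 'res', array([ 0.5, -0. ]), array([ 0.3936, -0.2672,  0.1537]), 'ang', array([1.393]), 'res', array([-1.6, -0. ]), array([ 0.5218, -0.271 ,  0.1437])]
dp [ -26.1 -535.3  -96.7] rot [-0.003  0.003 -0.14 ]  steps 10.892305479282005 0.9368076681793567
[-0.85  0.23  1.68 -0.    1.23  0.87]
```

```bash
python3 -m jog '{"dp":[[0,-30,-40],[0,-80,-55],[-5,-130,-55],[-10,-180,-55],[-15,-230,-55],[-20,-280,-55],[-25,-330,-55],[-30,-380,-55],[-35,-430,-55],[-40,-480,-55],[-45,-525,-55],[-48,-555,-55]],"delta_rot":[[0,0,0],[0,0,0],[0,0,-0.14],[0,0,-0.14],[0,0,-0.14],[0,0,-0.14],[0,0,-0.14],[0,0,-0.14],[0,0,-0.14],[0,0,-0.14],[0,0,-0.14],[0,0,-0.14]],"gripper":[1,1,1,1,1,1,1,1,1,1,1,1]}';python3 -m jog '{"dp":[[0,0,0],[0,0,0]],"delta_rot":[[0,0,0],[0,0,0]],"gripper":[1,1]}'; python3 - <<'E'
from h import *
im,KT=snap("wrist","w3.png",(60,0,500,250),1.8)
for n in ("tile0","pot0","rib"):
  for d in robot.search_frame(n,"wrist")[:6]:
    r=d["rect"]; print(n,round(d["score"],2),[int(v) for v in r],px2w(KT,((r[0]+r[2])/2,(r[1]+r[3])/2),.04).round(3))
E
```

```text
time: 8.3
position: [0.4204, 0.285, 0.3563]
tool_rot: [1.0, 0.001, -0.002, 0.0]
ft_force: [-0.9, 0.1, 0.4]
grip_width: 0.0873
grip_force: 0.0
time: 8.5
position: [0.4207, 0.2819, 0.3565]
tool_rot: [1.0, 0.001, -0.002, 0.001]
ft_force: [0.2, 0.3, 0.4]
grip_width: 0.0871
grip_force: 0.0
tile0 0.97 [126, 154, 167, 188] [[0.421 0.463 0.04 ]]
tile0 0.92 [117, 66, 165, 113] [[0.529 0.459 0.04 ]]
tile0 0.7 [250, 244, 280, 264] [[0.298 0.297 0.04 ]]
tile0 0.68 [286, 38, 322, 75] [[0.569 0.245 0.04 ]]
tile0 0.61 [212, 104, 247, 142] [[0.486 0.344 0.04 ]]
tile0 0.6 [190, 243, 218, 263] [[0.299 0.388 0.04 ]]
pot0 0.73 [282, 170, 319, 214] [[0.392 0.246 0.04 ]]
rib 0.57 [210, 30, 248, 85] [[0.568 0.342 0.04 ]]
rib 0.41 [279, 172, 321, 213] [[0.391 0.247 0.04 ]]
```

View pics/w3.png

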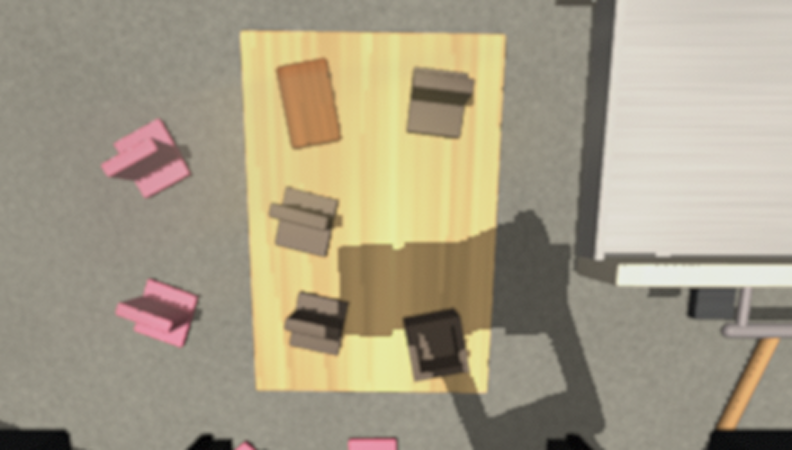

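The clay pieces show in the crop: tiles at (440,102), (305,221) and (318,323), pot at (435,343), rib at (309,103). The pink ones lie off the board. I'll refine the poses by fitting silhouettes.

```bash
cat >> h.py <<'E'
BOX={"tile":[(-.023,.023,-.021,.021,0,.009),(-.001,.009,-.021,.021,0,.058)],"pot":[(-.022,.022,-.022,.022,0,.05)]}
def sil(KT,kind,p,z0,shape,S=4):
    m=np.zeros((shape[0]*S,shape[1]*S),np.uint8); c,s=np.cos(p[2]),np.sin(p[2])
    for b in BOX[kind]:
        P=np.array([(x,y,z+z0) for x in b[:2] for y in b[2:4] for z in b[4:]])
        Q=np.c_[p[0]+c*P[:,0]-s*P[:,1],p[1]+s*P[:,0]+c*P[:,1],P[:,2]]
        cv2.fillConvexPoly(m,cv2.convexHull(((w2px(KT,Q)+.5)*S).astype(np.int32)),255)
    return cv2.resize(m,(shape[1],shape[0]),interpolation=cv2.INTER_AREA)/255.
def fit(im,KT,kind,xy,z0=.006,half=40,satmax=95):
    from scipy.optimize import minimize
    hsv=cv2.cvtColor(im,cv2.COLOR_RGB2HSV); clay=((hsv[:,:,1]<satmax)).astype(float)
    u,v=w2px(KT,[*xy,z0+.025])[0].astype(int); x0,y0=max(u-half,0),max(v-half,0)
    M=clay[y0:v+half,x0:u+half]; K,T=KT; K=K.copy(); K[0,2]-=x0; K[1,2]-=y0
    cost=lambda p:np.abs(sil((K,T),kind,[p[0]/1e3,p[1]/1e3,p[2]/30],z0,M.shape)-M).sum()/M.size
    best=[]
    for yaw in np.arange(0,2*np.pi if kind=="tile" else np.pi/2,np.pi/8):
        r=minimize(cost,[xy[0]*1e3,xy[1]*1e3,yaw*30],method="Nelder-Mead",options=dict(initial_simplex=[[xy[0]*1e3+a,xy[1]*1e3+b,yaw*30+c] for a,b,c in ((0,0,0),(8,0,0),(0,8,0),(0,0,8))],maxfev=120))
        best.append((round(float(r.fun),4),(r.x/[1e3,1e3,30]).round(4)))
    best.sort(key=lambda t:t[0]); return best[:2],M.mean().round(2)
E
python3 - <<'E'
from h import *
im,KT=snap("wrist"); hsv=cv2.cvtColor(im,cv2.COLOR_RGB2HSV)
for k,xy in (("tile",(.569,.245)),("tile",(.486,.344)),("tile",(.4,.335)),("pot",(.392,.246))):
    u,v=w2px(KT,[*xy,.035])[0].astype(int); print(u,v,hsv[v-22:v+23:8,u,1],hsv[v-22:v+23:8,u,2])
    print(k,fit(im,KT,k,xy,half=28))
E
```

```text
303 59 [98 66 90 68 66 99] [226 140  74 151 151 175]
tile ([(0.3081, array([0.5746, 0.246 , 6.1551])), (0.3082, array([ 0.5747,  0.246 , -0.1173]))], np.float64(0.65))
229 125 [100  69  73  64  61  94] [227 163 122 139 154 229]
tile ([(0.1866, array([ 0.4869,  0.3481, -0.2412])), (0.1866, array([0.4868, 0.3482, 6.0365]))], np.float64(0.49))
238 186 [115  61  68  65  81  99] [222 151  45 134 163 231]
tile ([(0.2091, array([0.405 , 0.3404, 6.0716])), (0.2093, array([ 0.4049,  0.3402, -0.2352]))], np.float64(0.46))
300 192 [111  68  63  66  68  89] [140  45  65  73  41 140]
pot ([(0.2486, array([0.392 , 0.2471, 0.2228])), (0.2486, array([0.3915, 0.2473, 1.7436]))], np.float64(0.58))
```

```bash
sed -i 's/((hsv\[:,:,1\]<satmax))/((hsv[:,:,1]<satmax)\&(hsv[:,:,2]<190))/; s/satmax=95/satmax=86/' h.py; python3 - <<'E'
from h import *
im,KT=snap("wrist")
out=[]
for k,xy in (("tile",(.569,.245)),("tile",(.486,.344)),("tile",(.4,.335)),("pot",(.392,.246))):
    b,m=fit(im,KT,k,xy,half=28); print(k,b,m)
    s=sil(KT,k,b[0][1],.006,im.shape); out.append(s)
a=im[:,:,::-1].copy()[0:250,60:500]; a=cv2.resize(a,None,fx=1.8,fy=1.8)
for s in out:
    s=cv2.resize((s[0:250,60:500]*255).astype(np.uint8),None,fx=1.8,fy=1.8)
    c,_=cv2.findContours((s>127).astype(np.uint8),0,1); cv2.drawContours(a,c,-1,(0,255,0),1)
cv2.imwrite("pics/w4.png",cv2.resize(a[30:420,220:540],None,fx=1.5,fy=1.5))
E
```

```text
tile [(0.0834, array([ 0.5744,  0.2457, -0.1259])), (0.0834, array([0.5742, 0.2455, 6.1394]))] 0.3
tile [(0.0378, array([0.4864, 0.3482, 6.0483])), (0.0379, array([ 0.4871,  0.3476, -0.2259]))] 0.3
tile [(0.039, array([0.4049, 0.3408, 6.0202])), (0.0395, array([0.4044, 0.3404, 6.0482]))] 0.26
pot [(0.0412, array([0.392 , 0.2455, 0.161 ])), (0.0413, array([0.3912, 0.2455, 1.7715]))] 0.33
```

View pics/w4.png

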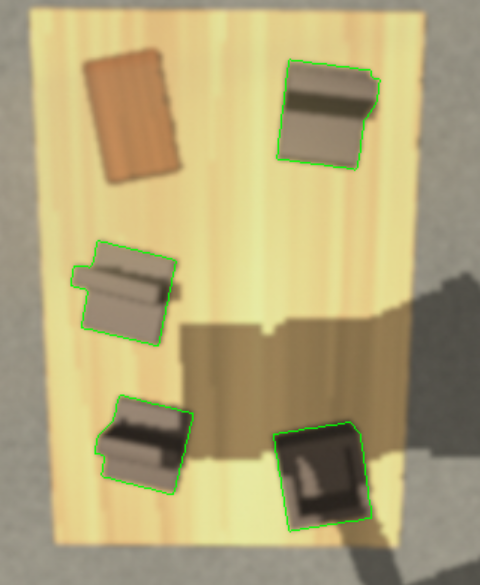

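The green outlines match all four pieces. Starting with the far tile.

```bash
python3 - <<'E'
from h import *
move([.578,.245,.031],down(-.126+np.pi/2))
E
```

```text
dp [156.3  35.5 327.5] rot [ 0.     0.    -1.447]  steps 7.292951916183544 9.651297359297244
```

```bash
python3 -m jog '{"dp":[[30,7,30],[60,14,70],[90,21,110],[120,28,150],[140,32,190],[156,36,220],[156,36,220],[156,36,220],[156,36,220],[156,36,220],[156,36,265],[156,36,285]],"delta_rot":[[0,0,-0.147],[0,0,-0.294],[0,0,-0.44],[0,0,-0.59],[0,0,-0.735],[0,0,-0.88],[0,0,-1.03],[0,0,-1.175],[0,0,-1.32],[0,0,-1.447],[0,0,-1.447],[0,0,-1.447]],"gripper":[1,1,1,1,1,1,1,1,1,1,0.5,0.5]}' 15
python3 - <<'E'
from h import *
move([.578,.245,.031],down(-.126+np.pi/2))
E
```

```text
time: 10.0
position: [0.5768, 0.2447, 0.0718]
tool_rot: [0.75, 0.661, -0.001, -0.001]
ft_force: [-1.5, -0.6, 0.3]
grip_width: 0.0778
grip_force: 0.0
dp [ 0.5  1.2 40.8] rot [-0.002  0.001  0.001]  steps 0.81633481983323 0.01555618898274745
```

```bash
python3 -m jog '{"dp":[[0,0,25],[0,0,40],[0,0,41],[0,0,41],[0,0,41],[0,0,41],[0,0,41],[0,0,41],[0,0,41],[0,0,41],[0,0,41],[0,0,41]],"delta_rot":[[0,0,0],[0,0,0],[0,0,0],[0,0,0],[0,0,0],[0,0,0],[0,0,0],[0,0,0],[0,0,0],[0,0,0],[0,0,0],[0,0,0]],"gripper":[0.2,0.2,-1,-1,-1,-1,-1,-1,-1,-1,-1,-1]}' 15
python3 - <<'E'
from h import *
o=robot.get_obs();print(o["position"])
move([.495,.060,.19],down(0))
E
```

```text
time: 11.2
position: [0.5781, 0.2461, 0.0331]
tool_rot: [0.75, 0.662, 0.001, 0.0]
ft_force: [-0.1, 0.1, 5.4]
grip_width: 0.0099
grip_force: 15.0
[0.57810196 0.24606891 0.03310393]
dp [-194.9  -59.3 -157. ] rot [ 1.000e-03 -1.000e-03  1.447e+00]  steps 5.1436933702594425 9.65012805028543
```

```bash
python3 - <<'E'
from h import *
move([.568,-.045,.14],down(0))
E
python3 -m jog '{"dp":[[0,0,-15],[0,0,-45],[0,0,-85],[0,0,-107],[0,0,-107]],"delta_rot":[[0,0,0],[0,0,0],[0,0,0],[0,0,0],[0,0,0]],"gripper":[-1,-1,-1,-1,-1]}'
python3 - <<'E'
from h import *
move([.568,-.045,.14],down(0))
E
```

```text
dp [-290.    26.1 -107. ] rot [ 1.000e-03 -1.000e-03  1.447e+00]  steps 6.204834614642307 9.65012805028543
time: 11.7
position: [0.5799, 0.2466, 0.1438]
tool_rot: [0.75, 0.662, 0.003, 0.002]
ft_force: [1.1, 0.1, -1.3]
grip_width: 0.0097
grip_force: 15.0
dp [-290.9   24.2    3.1] rot [ 0.004 -0.008  1.447]  steps 5.837915912389684 9.651330893719699
```

```bash
python3 -m jog '{"dp":[[-15,1,0],[-45,4,0],[-80,7,0],[-115,10,0],[-150,13,0],[-185,16,0],[-220,18,0],[-250,21,0],[-275,23,0],[-288,24,2],[-290,25,3],[-290,25,3]],"delta_rot":[[0,0,0.1],[0,0,0.24],[0,0,0.38],[0,0,0.52],[0,0,0.66],[0,0,0.80],[0,0,0.94],[0,0,1.08],[0,0,1.22],[0,0,1.36],[0,0,1.445],[0,0,1.447]],"gripper":[-1,-1,-1,-1,-1,-1,-1,-1,-1,-1,-1,-1]}'
python3 - <<'E'
from h import *
im,KT=snap("scene")
o=robot.get_obs();print(o["grip_width"]); move([.568,-.045,.049],down(0))
im,KT=snap("top","t2.png",(180,120,380,270),3.5)
E
```

```text
time: 12.9
position: [0.5653, -0.0454, 0.1351]
tool_rot: [1.0, -0.001, -0.002, -0.0]
ft_force: [0.5, 0.1, -1.1]
grip_width: 0.0097
grip_force: 15.0
0.010057967356837866
dp [ 2.9  0.2 86.3] rot [-0.001  0.003  0.001]  steps 1.7269742969771797 0.021364947246550012
```

View pics/t2.png

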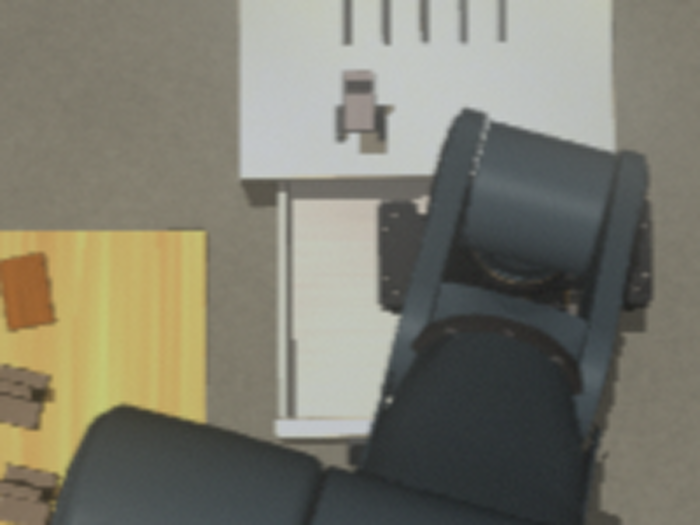

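The tile is held over the back-right part of the drawer, clear of the cabinet. Lowering.

```bash
python3 -m jog '{"dp":[[2,0,25],[2,0,50],[2,0,70],[2,0,78],[2,0,80],[2,0,82],[2,0,83],[2,0,84],[2,0,85],[2,0,86],[2,0,86]],"delta_rot":[[0,0,0],[0,0,0],[0,0,0],[0,0,0],[0,0,0],[0,0,0],[0,0,0],[0,0,0],[0,0,0],[0,0,0],[0,0,0]],"gripper":[-1,-1,-1,-1,-1,-1,-1,-1,-1,-1,-1]}'
```

```text
time: 14.1
position: [0.5686, -0.045, 0.0507]
tool_rot: [1.0, -0.0, 0.0, 0.0]
ft_force: [0.6, 0.3, -1.5]
grip_width: 0.01
grip_force: 15.0
```

```bash
for i in 1 2 3; do :; done; python3 -m jog '{"dp":[[0,0,0.5],[0,0,1],[0,0,1.5],[0,0,1.5]],"delta_rot":[[0,0,0],[0,0,0],[0,0,0],[0,0,0]],"gripper":[-1,-1,-1,-1]}'; python3 -m jog '{"dp":[[0,0,0.5],[0,0,1],[0,0,1.5],[0,0,1.5]],"delta_rot":[[0,0,0],[0,0,0],[0,0,0],[0,0,0]],"gripper":[-1,-1,-1,-1]}'
```

```text
time: 14.5
position: [0.5686, -0.0449, 0.0491]
tool_rot: [1.0, -0.0, 0.0, 0.0]
ft_force: [-0.6, 0.8, 0.3]
grip_width: 0.0096
grip_force: 15.0
time: 14.9
position: [0.5693, -0.0449, 0.049]
tool_rot: [1.0, -0.0, 0.001, 0.0]
ft_force: [-1.8, 1.5, 9.3]
grip_width: 0.0103
grip_force: 15.0
```

```bash
python3 -m jog '{"dp":[[0,0,-0.8],[0,0,-0.8],[0,0,-0.8],[0,0,-0.8],[0,0,-0.8],[0,0,-20],[0,0,-60],[0,0,-110],[0,0,-110]],"delta_rot":[[0,0,0],[0,0,0],[0,0,0],[0,0,0],[0,0,0],[0,0,0],[0,0,0],[0,0,0],[0,0,0]],"gripper":[-0.1,-0.1,-0.1,-0.1,-0.1,0,1,1,1]}'
python3 - <<'E'
from h import *
t=down(-.235+np.pi/2); move([.491,.347,.14],t); move([.42,.282,.3565],down(0))
E
```

```text
time: 15.8
position: [0.5733, -0.0461, 0.1638]
tool_rot: [1.0, 0.0, 0.007, 0.002]
ft_force: [1.5, -0.4, 0.6]
grip_width: 0.0599
grip_force: 0.0
dp [ -82.6 -393.2   21.2] rot [ 0.012 -0.009 -1.336]  steps 8.045907049949603 8.910094018336052
dp [-150.7 -327.4 -196. ] rot [ 0.004 -0.013  0.   ]  steps 8.20390285622052 0.09324198733372055
```

```bash
cat >> h.py <<'E'
def check(c="scene"):
    im,_=snap(c)
    for n in ("tile0","pot0"): print(n,[(round(d["score"],2),[int(v) for v in d["rect"]]) for d in robot.search_frame(n,c)])
E
python3 -m jog '{"dp":[[-8,-30,0],[-18,-75,0],[-28,-120,0],[-38,-165,0],[-48,-210,0],[-55,-255,0],[-63,-300,0],[-70,-335,5],[-78,-365,12],[-83,-385,20],[-83,-393,21],[-83,-393,21]],"delta_rot":[[0.01,-0.01,0],[0.01,-0.01,-0.13],[0.01,-0.01,-0.26],[0.01,-0.01,-0.39],[0.01,-0.01,-0.52],[0.01,-0.01,-0.66],[0.01,-0.01,-0.8],[0.01,-0.01,-0.94],[0.01,-0.01,-1.08],[0.01,-0.01,-1.22],[0.01,-0.01,-1.336],[0.01,-0.01,-1.336]],"gripper":[0.4,0.4,0.4,0.4,0.4,0.4,0.4,0.4,0.4,0.4,0.4,0.4]}'
python3 - <<'E'
from h import *
check(); check("top")
t=down(-.235+np.pi/2); move([.491,.347,.031],t)
E
```

```text
time: 17.0
position: [0.4846, 0.3492, 0.1354]
tool_rot: [0.784, 0.62, -0.005, -0.005]
ft_force: [-0.6, -0.0, -0.1]
grip_width: 0.061
grip_force: 0.0
tile0 [(0.73, [346, 142, 365, 162]), (0.65, [367, 190, 384, 211]), (0.65, [347, 174, 366, 191]), (0.62, [390, 169, 408, 186]), (0.56, [241, 240, 263, 267]), (0.55, [319, 153, 333, 175]), (0.53, [411, 188, 431, 214])]
pot0 [(0.74, [315, 172, 338, 198])]
tile0 [(0.75, [173, 185, 241, 283]), (0.72, [189, 298, 213, 315]), (0.65, [181, 226, 196, 240]), (0.58, [311, 193, 327, 210]), (0.18, [246, 79, 355, 262])]
pot0 [(0.8, [209, 254, 231, 275])]
dp [  1.1   6.3 105.6] rot [-0.013  0.002 -0.002]  steps 2.116065351649807 0.08808422324327457
```

```bash
python3 -m jog '{"dp":[[1,6,20],[1,6,50],[1,6,80],[1,6,100],[1,6,105],[1,6,105],[1,6,105],[1,6,105],[1,6,105],[1,6,105],[1,6,105],[1,6,105]],"delta_rot":[[0,0,0],[0,0,0],[0,0,0],[0,0,0],[0,0,0],[0,0,0],[0,0,0],[0,0,0],[0,0,0],[0,0,0],[0,0,0],[0,0,0]],"gripper":[0.4,0.4,0.4,0.4,0.2,-1,-1,-1,-1,-1,-1,-1]}' 15; python3 -m jog '{"dp":[[0,0,0],[0,0,0],[0,0,0]],"delta_rot":[[0,0,0],[0,0,0],[0,0,0]],"gripper":[-1,-1,-1]}' 15
```

```text
time: 18.5
position: [0.4909, 0.348, 0.032]
tool_rot: [0.785, 0.619, -0.004, -0.004]
ft_force: [0.6, 0.1, 2.9]
grip_width: 0.0098
grip_force: 15.0
time: 18.8
position: [0.4909, 0.348, 0.032]
tool_rot: [0.785, 0.619, -0.004, -0.004]
ft_force: [0.2, -1.0, 5.5]
grip_width: 0.01
grip_force: 15.0
```

```bash
python3 -m jog '{"dp":[[0,0,-15],[0,0,-45],[0,0,-85],[0,0,-110],[0,0,-110],[0,0,-110]],"delta_rot":[[0,0,0],[0,0,0],[0,0,0],[0,0,0],[0,0,0],[0,0,0]],"gripper":[-1,-1,-1,-1,-1,-1]}'
python3 - <<'E'
from h import *
move([.50,-.045,.14],down(0))
E
```

```text
time: 19.4
position: [0.4912, 0.3476, 0.1417]
tool_rot: [0.785, 0.619, -0.005, -0.005]
ft_force: [-0.3, -0.0, -1.5]
grip_width: 0.0098
grip_force: 15.0
dp [-379.7  100.     1. ] rot [-0.01   0.01   1.336]  steps 7.853107192995655 8.910723863478106
```

```bash
python3 -m jog '{"dp":[[-12,3,0],[-45,12,0],[-85,22,0],[-125,33,0],[-165,43,0],[-205,54,0],[-245,64,0],[-285,75,0],[-320,84,0],[-350,92,0],[-372,98,0],[-380,100,1]],"delta_rot":[[0,0,0.08],[0,0,0.21],[0,0,0.34],[0,0,0.47],[0,0,0.6],[0,0,0.73],[0,0,0.86],[0,0,0.99],[0,0,1.12],[0,0,1.25],[0,0,1.33],[-0.01,0.01,1.336]],"gripper":[-1,-1,-1,-1,-1,-1,-1,-1,-1,-1,-1,-1]}'
python3 -m jog '{"dp":[[0,0,0],[0,0,0]],"delta_rot":[[0,0,0],[0,0,0]],"gripper":[-1,-1]}'
python3 - <<'E'
from h import *
move([.50,-.045,.048],down(0))
E
```

```text
time: 20.6
position: [0.5001, -0.047, 0.1382]
tool_rot: [1.0, -0.002, -0.001, -0.0]
ft_force: [0.1, -1.0, -1.2]
grip_width: 0.0099
grip_force: 15.0
time: 20.8
position: [0.4993, -0.044, 0.1389]
tool_rot: [1.0, 0.001, -0.001, -0.001]
ft_force: [0.2, 0.1, -1.2]
grip_width: 0.0096
grip_force: 15.0
dp [ 0.9  1.1 90.9] rot [-0.001  0.003  0.001]  steps 1.8182660039708327 0.021535599512968268
```

```bash
python3 -m jog '{"dp":[[1,1,25],[1,1,50],[1,1,72],[1,1,82],[1,1,86],[1,1,88],[1,1,89],[1,1,89.5],[1,1,90],[1,1,90.5],[1,1,91]],"delta_rot":[[0,0,0],[0,0,0],[0,0,0],[0,0,0],[0,0,0],[0,0,0],[0,0,0],[0,0,0],[0,0,0],[0,0,0],[0,0,0]],"gripper":[-1,-1,-1,-1,-1,-1,-1,-1,-1,-1,-1]}'; python3 -m jog '{"dp":[[0,0,0.5],[0,0,1],[0,0,1],[0,0,1]],"delta_rot":[[0,0,0],[0,0,0],[0,0,0],[0,0,0]],"gripper":[-1,-1,-1,-1]}'
```

```text
time: 21.9
position: [0.5017, -0.0463, 0.049]
tool_rot: [1.0, -0.0, 0.0, 0.0]
ft_force: [0.1, -0.6, -1.3]
grip_width: 0.0101
grip_force: 15.0
time: 22.3
position: [0.5016, -0.0463, 0.0479]
tool_rot: [1.0, -0.0, 0.0, 0.0]
ft_force: [-0.4, 0.1, 0.7]
grip_width: 0.0098
grip_force: 15.0
```

Touching; half a millimetre more, then release.

```bash
python3 -m jog '{"dp":[[0,0,0.6],[0,0,0.6],[0,0,0.2],[0,0,0.2],[0,0,0.2],[0,0,0.2],[0,0,-20],[0,0,-60],[0,0,-100],[0,0,-100]],"delta_rot":[[0,0,0],[0,0,0],[0,0,0],[0,0,0],[0,0,0],[0,0,0],[0,0,0],[0,0,0],[0,0,0],[0,0,0]],"gripper":[-1,-1,-0.1,-0.1,-0.1,-0.1,0,0.4,0.4,0.4]}'
python3 - <<'E'
from h import *
t=down(-.25+np.pi/2); move([.4083,.3395,.14],t)
check()
E
```

```text
time: 23.3
position: [0.505, -0.0471, 0.1522]
tool_rot: [1.0, 0.0, 0.005, 0.002]
ft_force: [0.9, -1.5, 0.2]
grip_width: 0.0575
grip_force: 0.0
dp [ -96.9 -386.7    9.9] rot [ 0.01  -0.007 -1.321]  steps 7.974594990558372 8.809889133637027
tile0 [(0.86, [387, 169, 405, 186]), (0.85, [318, 152, 335, 173]), (0.65, [347, 140, 362, 163]), (0.62, [239, 240, 262, 266]), (0.61, [349, 175, 367, 194]), (0.56, [237, 220, 252, 250]), (0.54, [412, 188, 434, 215])]
pot0 [(0.78, [311, 175, 338, 198])]
```

```bash
python3 -m jog '{"dp":[[-8,-30,0],[-18,-75,0],[-28,-120,0],[-38,-165,0],[-50,-210,0],[-60,-255,0],[-70,-300,0],[-80,-335,5],[-90,-365,10],[-97,-385,10],[-97,-387,10],[-97,-387,10]],"delta_rot":[[0.01,-0.01,0],[0.01,-0.01,-0.13],[0.01,-0.01,-0.26],[0.01,-0.01,-0.39],[0.01,-0.01,-0.52],[0.01,-0.01,-0.66],[0.01,-0.01,-0.8],[0.01,-0.01,-0.94],[0.01,-0.01,-1.08],[0.01,-0.01,-1.22],[0.01,-0.01,-1.321],[0.01,-0.01,-1.321]],"gripper":[0.4,0.4,0.4,0.4,0.4,0.4,0.4,0.4,0.4,0.4,0.4,0.4]}'
python3 - <<'E'
from h import *
check("top")
t=down(-.25+np.pi/2); move([.4083,.3395,.031],t)
E
```

```text
time: 24.65
position: [0.4029, 0.341, 0.1357]
tool_rot: [0.789, 0.614, -0.007, -0.005]
ft_force: [-0.2, -0.2, -0.5]
grip_width: 0.0609
grip_force: 0.0
tile0 [(0.85, [193, 298, 210, 314]), (0.77, [311, 194, 328, 210]), (0.68, [183, 254, 195, 271]), (0.61, [316, 216, 330, 234]), (0.55, [137, 210, 152, 228]), (0.32, [256, 170, 346, 261])]
pot0 [(0.79, [213, 258, 230, 274])]
dp [  0.8   5.8 105.6] rot [-0.015  0.003 -0.002]  steps 2.1145313370591383 0.10308766944258435
```

```bash
python3 -m jog '{"dp":[[1,6,20],[1,6,50],[1,6,80],[1,6,100],[1,6,105],[1,6,105],[1,6,105],[1,6,105],[1,6,105],[1,6,105],[1,6,105],[1,6,105]],"delta_rot":[[-0.01,0,0],[-0.01,0,0],[-0.01,0,0],[-0.01,0,0],[-0.01,0,0],[-0.01,0,0],[-0.01,0,0],[-0.01,0,0],[-0.01,0,0],[-0.01,0,0],[-0.01,0,0],[-0.01,0,0]],"gripper":[0.4,0.4,0.4,0.4,0.2,-1,-1,-1,-1,-1,-1,-1]}' 15; python3 -m jog '{"dp":[[0,0,0],[0,0,0]],"delta_rot":[[0,0,0],[0,0,0]],"gripper":[-1,-1]}' 15;  python3 -m jog '{"dp":[[0,0,-15],[0,0,-45],[0,0,-85],[0,0,-110],[0,0,-110],[0,0,-110]],"delta_rot":[[0,0,0],[0,0,0],[0,0,0],[0,0,0],[0,0,0],[0,0,0]],"gripper":[-1,-1,-1,-1,-1,-1]}'
python3 - <<'E'
from h import *
move([.50,.060,.14],down(0))
E
```

```text
time: 26.0
position: [0.4096, 0.3407, 0.0331]
tool_rot: [0.79, 0.613, -0.001, -0.001]
ft_force: [0.4, -0.3, 2.4]
grip_width: 0.0099
grip_force: 15.0
time: 26.2
position: [0.4096, 0.3407, 0.0331]
tool_rot: [0.79, 0.613, -0.001, -0.001]
ft_force: [-0.3, -0.7, 4.9]
grip_width: 0.0102
grip_force: 15.0
time: 26.8
position: [0.4093, 0.3404, 0.1425]
tool_rot: [0.79, 0.613, -0.002, -0.001]
ft_force: [-0.4, 0.2, -1.5]
grip_width: 0.01
grip_force: 15.0
dp [-249.3  157.2    2.5] rot [-0.002  0.004  1.321]  steps 5.895091302400982 8.81038784385865
```

```bash
python3 -m jog '{"dp":[[-10,6,0],[-32,20,0],[-58,36,0],[-85,53,0],[-112,70,0],[-140,88,0],[-167,105,0],[-193,121,0],[-215,136,0],[-235,148,0],[-248,157,0],[-249,157,2]],"delta_rot":[[0,0,0.08],[0,0,0.21],[0,0,0.34],[0,0,0.47],[0,0,0.6],[0,0,0.73],[0,0,0.86],[0,0,0.99],[0,0,1.12],[0,0,1.25],[0,0,1.32],[0,0,1.321]],"gripper":[-1,-1,-1,-1,-1,-1,-1,-1,-1,-1,-1,-1]}'
python3 -m jog '{"dp":[[0,0,0],[0,0,0]],"delta_rot":[[0,0,0],[0,0,0]],"gripper":[-1,-1]}'
python3 - <<'E'
from h import *
move([.50,.060,.049],down(0))
E
```

```text
time: 28.0
position: [0.5002, 0.0589, 0.1389]
tool_rot: [1.0, -0.001, -0.003, 0.0]
ft_force: [0.5, -0.0, -1.8]
grip_width: 0.01
grip_force: 15.0
time: 28.2
position: [0.4988, 0.0614, 0.1396]
tool_rot: [1.0, 0.001, -0.003, 0.0]
ft_force: [-0.5, 0.3, -0.9]
grip_width: 0.0096
grip_force: 15.0
dp [ 1.8  1.3 90.6] rot [0.    0.006 0.001]  steps 1.8128053761075065 0.043356322804760594
```

```bash
python3 -m jog '{"dp":[[2,1,25],[2,1,50],[2,1,72],[2,1,82],[2,1,86],[2,1,88],[2,1,89],[2,1,89.5],[2,1,90],[2,1,90.5],[2,1,91]],"delta_rot":[[0,0,0],[0,0,0],[0,0,0],[0,0,0],[0,0,0],[0,0,0],[0,0,0],[0,0,0],[0,0,0],[0,0,0],[0,0,0]],"gripper":[-1,-1,-1,-1,-1,-1,-1,-1,-1,-1,-1]}'; python3 -m jog '{"dp":[[0,0,0.5],[0,0,1],[0,0,1.2],[0,0,1.2]],"delta_rot":[[0,0,0],[0,0,0],[0,0,0],[0,0,0]],"gripper":[-1,-1,-1,-1]}'
```

```text
time: 29.3
position: [0.502, 0.0594, 0.0498]
tool_rot: [1.0, -0.0, -0.001, 0.0]
ft_force: [0.6, -0.1, -1.1]
grip_width: 0.0098
grip_force: 15.0
time: 29.7
position: [0.502, 0.0593, 0.0491]
tool_rot: [1.0, -0.0, -0.001, 0.0]
ft_force: [-1.5, -0.4, 5.5]
grip_width: 0.0098
grip_force: 15.0
```

```bash
python3 -m jog '{"dp":[[0,0,-0.4],[0,0,-0.4],[0,0,-0.4],[0,0,-0.4],[0,0,-20],[0,0,-60],[0,0,-100],[0,0,-100]],"delta_rot":[[0,0,0],[0,0,0],[0,0,0],[0,0,0],[0,0,0],[0,0,0],[0,0,0],[0,0,0]],"gripper":[-0.1,-0.1,-0.1,-0.1,0,1,1,1]}'
python3 - <<'E'
from h import *
move([.392,.2455,.14],down(.165))
check()
E
```

```text
time: 30.5
position: [0.5059, 0.0593, 0.1529]
tool_rot: [1.0, 0.0, 0.004, 0.001]
ft_force: [1.1, -0.4, 0.3]
grip_width: 0.0595
grip_force: 0.0
dp [-114.  -186.2   11.7] rot [ 0.002 -0.007 -0.165]  steps 4.37335690620683 1.101023623747341
tile0 [(0.81, [411, 187, 430, 213]), (0.77, [386, 168, 405, 186]), (0.68, [236, 224, 253, 249]), (0.66, [271, 214, 295, 235]), (0.58, [240, 240, 263, 267]), (0.53, [348, 144, 362, 162]), (0.34, [137, 239, 142, 251])]
pot0 [(0.77, [315, 173, 338, 199])]
```

```bash
python3 -m jog '{"dp":[[-10,-25,0],[-35,-65,0],[-65,-110,0],[-95,-150,0],[-112,-180,10],[-114,-186,12],[-114,-186,12],[-114,-186,12]],"delta_rot":[[0,0,0],[0,0,-0.04],[0,0,-0.1],[0,0,-0.165],[0,0,-0.165],[0,0,-0.165],[0,0,-0.165],[0,0,-0.165]],"gripper":[1,1,1,1,1,1,1,1]}'
python3 - <<'E'
from h import *
check("top")
move([.392,.2455,.026],down(.165))
E
```

```text
time: 31.45
position: [0.3887, 0.2449, 0.1359]
tool_rot: [0.997, 0.082, -0.002, 0.001]
ft_force: [0.1, -0.2, 0.5]
grip_width: 0.0868
grip_force: 0.0
tile0 [(0.82, [314, 216, 327, 233]), (0.71, [274, 219, 290, 237]), (0.69, [135, 209, 151, 227]), (0.66, [133, 250, 157, 268]), (0.65, [311, 193, 329, 207]), (0.53, [155, 305, 159, 317])]
pot0 [(0.24, [408, 233, 421, 272])]
dp [  3.2  -0.6 110.5] rot [ 0.     0.003 -0.002]  steps 2.211348795523734 0.02684967909816515
```

```bash
python3 -m jog '{"dp":[[3,0,20],[3,0,50],[3,0,80],[3,0,105],[3,0,110],[3,0,110],[3,0,110],[3,0,110],[3,0,110],[3,0,110],[3,0,110],[3,0,110]],"delta_rot":[[0,0,0],[0,0,0],[0,0,0],[0,0,0],[0,0,0],[0,0,0],[0,0,0],[0,0,0],[0,0,0],[0,0,0],[0,0,0],[0,0,0]],"gripper":[1,1,1,1,1,0.3,-0.1,-0.1,-0.1,-0.1,-0.1,-0.1]}' 12; python3 -m jog '{"dp":[[0,0,0],[0,0,0],[0,0,0]],"delta_rot":[[0,0,0],[0,0,0],[0,0,0]],"gripper":[-0.3,-0.3,-0.3]}' 12;  python3 -m jog '{"dp":[[0,0,-15],[0,0,-45],[0,0,-85],[0,0,-115],[0,0,-115],[0,0,-115]],"delta_rot":[[0,0,0],[0,0,0],[0,0,0],[0,0,0],[0,0,0],[0,0,0]],"gripper":[-0.3,-0.3,-0.3,-0.3,-0.3,-0.3]}'
python3 - <<'E'
from h import *
move([.568,.053,.142],down(0))
E
```

```text
time: 32.8
position: [0.3909, 0.246, 0.027]
tool_rot: [0.997, 0.082, -0.001, 0.0]
ft_force: [-0.1, -0.4, 3.7]
grip_width: 0.0438
grip_force: 12.0
time: 33.1
position: [0.3909, 0.246, 0.027]
tool_rot: [0.997, 0.082, -0.001, 0.0]
ft_force: [-0.4, 0.4, 5.4]
grip_width: 0.0439
grip_force: 12.0
time: 33.7
position: [0.3911, 0.246, 0.1417]
tool_rot: [0.997, 0.082, -0.001, 0.0]
ft_force: [0.1, 0.0, -1.2]
grip_width: 0.0439
grip_force: 12.0
dp [142.8 219.5  -0.6] rot [0.    0.003 0.165]  steps 5.237167765543973 1.0997994017332486
```

```bash
python3 -m jog '{"dp":[[8,12,0],[30,45,0],[55,85,0],[80,122,0],[105,160,0],[125,192,0],[138,212,0],[143,219,0],[143,219,0],[143,219,0]],"delta_rot":[[0,0,0],[0,0,0.04],[0,0,0.08],[0,0,0.12],[0,0,0.165],[0,0,0.165],[0,0,0.165],[0,0,0.165],[0,0,0.165],[0,0,0.165]],"gripper":[-0.3,-0.3,-0.3,-0.3,-0.3,-0.3,-0.3,-0.3,-0.3,-0.3]}'
python3 - <<'E'
from h import *
move([.568,.053,.0435],down(0))
E
```

```text
time: 34.7
position: [0.5663, 0.054, 0.14]
tool_rot: [1.0, 0.0, -0.004, 0.0]
ft_force: [-0.6, 0.4, -1.0]
grip_width: 0.0441
grip_force: 12.0
dp [ 2.4  1.  96.5] rot [0.    0.007 0.   ]  steps 1.9299375838369082 0.04829658218944269
```

```bash
python3 -m jog '{"dp":[[2,1,25],[2,1,50],[2,1,75],[2,1,87],[2,1,91],[2,1,93],[2,1,94],[2,1,95],[2,1,95.5],[2,1,96],[2,1,96.5]],"delta_rot":[[0,0,0],[0,0,0],[0,0,0],[0,0,0],[0,0,0],[0,0,0],[0,0,0],[0,0,0],[0,0,0],[0,0,0],[0,0,0]],"gripper":[-0.3,-0.3,-0.3,-0.3,-0.3,-0.3,-0.3,-0.3,-0.3,-0.3,-0.3]}'; python3 -m jog '{"dp":[[0,0,0.5],[0,0,1],[0,0,1.2],[0,0,1.2]],"delta_rot":[[0,0,0],[0,0,0],[0,0,0],[0,0,0]],"gripper":[-0.3,-0.3,-0.3,-0.3]}'
```

```text
time: 35.8
position: [0.5701, 0.0523, 0.045]
tool_rot: [1.0, -0.0, -0.001, 0.0]
ft_force: [0.2, 0.2, -1.2]
grip_width: 0.0437
grip_force: 12.0
time: 36.2
position: [0.5698, 0.0524, 0.0434]
tool_rot: [1.0, -0.0, -0.002, 0.0]
ft_force: [-0.0, 0.6, -1.2]
grip_width: 0.0441
grip_force: 12.0
```

```bash
python3 -m jog '{"dp":[[0,0,0.5],[0,0,1],[0,0,1],[0,0,1]],"delta_rot":[[0,0,0],[0,0,0],[0,0,0],[0,0,0]],"gripper":[-0.3,-0.3,-0.3,-0.3]}'
```

```text
time: 36.6
position: [0.5699, 0.0524, 0.043]
tool_rot: [1.0, -0.0, -0.002, 0.0]
ft_force: [-1.5, 0.6, 4.8]
grip_width: 0.0439
grip_force: 12.0
```

```bash
python3 -m jog '{"dp":[[0,0,-0.5],[0,0,-0.5],[0,0,-0.5],[0,0,-0.5],[0,0,-20],[0,0,-60],[0,0,-110],[-30,0,-150],[-70,0,-180],[-110,0,-200],[-150,0,-210],[-150,0,-210]],"delta_rot":[[0,0,0],[0,0,0],[0,0,0],[0,0,0],[0,0,0],[0,0,0],[0,0,0],[0,0,0],[0,0,0],[0,0,0],[0,0,0],[0,0,0]],"gripper":[0.4,0.4,0.4,0.4,0.4,0.4,0.4,0.4,0.4,0,-1,-1]}'
python3 - <<'E'
from h import *
im,KT=snap("wrist","w5.png")
move([.378,-.01,.2],down(0))
r=[(d["score"],d["rect"]) for d in robot.search_frame("drawer_handle","wrist")]; print(r)
E
```

```text
time: 37.8
position: [0.4148, 0.0534, 0.2537]
tool_rot: [1.0, 0.0, -0.003, 0.0]
ft_force: [0.4, 0.1, -0.8]
grip_width: 0.0441
grip_force: 0.0
dp [-40.2  62.9  53.9] rot [ 0.001  0.003 -0.   ]  steps 1.840658927533378 0.019574766814145446
[(0.85, [187.3, 0.0, 452.7, 202.8])]
```

View pics/w5.png

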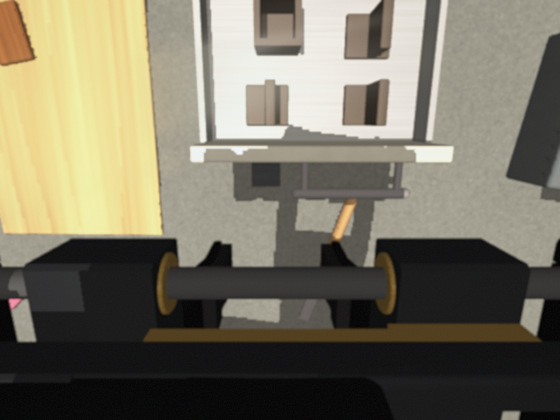

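All four pieces stand in the drawer and the board is empty of clay. The handle bar runs from (295,193) to (407,193), and the panel's top front edge is at row 160.

```bash
python3 - <<'E'
from h import *
KT=cam("wrist")
print(px2w(KT,[(295,193),(407,193),(350,189),(350,197)],.072).round(4)); print(px2w(KT,[(192,160),(452,160)],.106).round(4))
E
python3 -m jog '{"dp":[[-15,20,10],[-30,45,30],[-40,63,54],[-40,63,54],[-40,63,54]],"delta_rot":[[0,0,0],[0,0,0],[0,0,0],[0,0,0],[0,0,0]],"gripper":[-1,-1,-1,-1,-1]}'
python3 - <<'E'
from h import *
move([.378,-.01,.055],down(0))
E
```

```text
[[ 0.4179  0.0334  0.072 ]
 [ 0.4178 -0.081   0.072 ]
 [ 0.422  -0.0225  0.072 ]
 [ 0.4137 -0.023   0.072 ]]
[[ 0.4549  0.1282  0.106 ]
 [ 0.4547 -0.1053  0.106 ]]
time: 38.4
position: [0.3816, -0.0109, 0.1988]
tool_rot: [1.0, -0.001, -0.002, 0.0]
ft_force: [-0.1, -0.3, 0.7]
grip_width: 0.0022
grip_force: 0.0
dp [ -3.1  -1.  143.8] rot [ 0.     0.004 -0.002]  steps 2.877337702562792 0.027435333936596716
```

```bash
python3 -m jog '{"dp":[[-3,0,40],[-3,0,85],[-3,0,120],[-3,0,143],[-3,0,143],[-3,0,143]],"delta_rot":[[0,0,0],[0,0,0],[0,0,0],[0,0,0],[0,0,0],[0,0,0]],"gripper":[-1,-1,-1,-1,-1,-1]}'
python3 -m jog '{"dp":[[3,0,0],[6,0,0],[9,0,0],[12,0,0],[15,0,0],[18,0,0],[22,0,0],[26,0,0],[31,0,0],[36,0,0],[42,0,0],[48,0,0]],"delta_rot":[[0,0,0],[0,0,0],[0,0,0],[0,0,0],[0,0,0],[0,0,0],[0,0,0],[0,0,0],[0,0,0],[0,0,0],[0,0,0],[0,0,0]],"gripper":[-1,-1,-1,-1,-1,-1,-1,-1,-1,-1,-1,-1]}'
```

```text
time: 39.0
position: [0.3784, -0.0105, 0.0563]
tool_rot: [1.0, 0.0, -0.001, 0.001]
ft_force: [0.8, -0.0, -0.2]
grip_width: 0.0002
grip_force: 0.0
time: 40.2
position: [0.4252, -0.0104, 0.056]
tool_rot: [1.0, -0.0, -0.002, 0.0]
ft_force: [-1.8, 0.3, 0.6]
grip_width: 0.0009
grip_force: 0.9
```

```bash
python3 -m jog '{"dp":[[7,0,0],[15,0,0],[23,0,0],[31,0,0],[39,0,0],[47,0,0],[55,0,0],[63,0,0],[71,0,0],[79,0,0],[86,0,0],[92,0,0]],"delta_rot":[[0,0,0],[0,0,0],[0,0,0],[0,0,0],[0,0,0],[0,0,0],[0,0,0],[0,0,0],[0,0,0],[0,0,0],[0,0,0],[0,0,0]],"gripper":[-1,-1,-1,-1,-1,-1,-1,-1,-1,-1,-1,-1]}'
python3 -m jog '{"dp":[[6,0,0],[12,0,0],[18,0,0],[24,0,0],[30,0,0],[35,0,0],[40,0,0],[45,0,0],[50,0,0],[54,0,0],[57,0,0],[60,0,0]],"delta_rot":[[0,0,0],[0,0,0],[0,0,0],[0,0,0],[0,0,0],[0,0,0],[0,0,0],[0,0,0],[0,0,0],[0,0,0],[0,0,0],[0,0,0]],"gripper":[-1,-1,-1,-1,-1,-1,-1,-1,-1,-1,-1,-1]}'
```

```text
time: 41.4
position: [0.5177, -0.0107, 0.0557]
tool_rot: [1.0, -0.0, -0.001, 0.0]
ft_force: [-1.3, 0.4, 0.8]
grip_width: 0.0006
grip_force: 0.9
time: 42.6
position: [0.5771, -0.0107, 0.0555]
tool_rot: [1.0, -0.0, -0.002, 0.0]
ft_force: [-1.8, 0.2, 0.2]
grip_width: 0.0002
grip_force: 0.9
```

```bash
python3 -m jog '{"dp":[[2,0,0],[4,0,0],[6,0,0],[8,0,0],[10,0,0],[12,0,0],[14,0,0]],"delta_rot":[[0,0,0],[0,0,0],[0,0,0],[0,0,0],[0,0,0],[0,0,0],[0,0,0]],"gripper":[-1,-1,-1,-1,-1,-1,-1]}'
python3 -m jog '{"dp":[[2,0,0],[4,0,0],[6,0,0],[8,0,0]],"delta_rot":[[0,0,0],[0,0,0],[0,0,0],[0,0,0]],"gripper":[-1,-1,-1,-1]}'
```

```text
time: 43.3
position: [0.5911, -0.0106, 0.0555]
tool_rot: [1.0, -0.0, -0.002, 0.0]
ft_force: [-1.7, -0.8, 1.2]
grip_width: 0.0004
grip_force: 0.8
time: 43.7
position: [0.5941, -0.0104, 0.055]
tool_rot: [1.0, 0.0, -0.007, 0.0]
ft_force: [-11.6, -2.7, 7.9]
grip_width: 0.0003
grip_force: 5.9
```

```bash
python3 -m jog '{"dp":[[-10,0,0],[-25,0,0],[-30,0,-40],[-35,0,-90],[-40,0,-140],[-45,0,-190],[-50,0,-240],[-50,-40,-280],[-50,-60,-280],[-50,-60,-280],[-50,-60,-280]],"delta_rot":[[0,0,0],[0,0,0],[0,0,0],[0,0,0],[0,0,0],[0,0,0],[0,0,0],[0,0,0],[0,0,0],[0,0,0],[0,0,0]],"gripper":[-1,-1,-1,-1,-1,-1,-1,-1,-1,-1,-1]}'
python3 - <<'E'
from h import *
im,KT=snap("wrist","w6.png")
for n in ("hook","drawer_handle"): print([(d["score"],d["rect"]) for d in robot.search_frame(n,"wrist")][:2])
print(robot.get_obs()["position"])
print([w2px(KT,[.681+.1*s,.06,.134+.1*c]).round(0) for s,c in ((0,0),(0,1),(np.sin(.1),np.cos(.1)),(np.sin(.2),np.cos(.2)))])
E
```

```text
time: 44.8
position: [0.55, 0.0499, 0.3355]
tool_rot: [1.0, 0.001, -0.001, 0.001]
ft_force: [-0.6, -0.8, 0.3]
grip_width: 0.0004
grip_force: 0.0
[(0.77, [241.9, 0.0, 275.9, 68.2]), (0.52, [208.5, 96.5, 404.0, 135.5])]
[(0.55, [205.0, 95.2, 401.4, 139.4]), (0.27, [46.8, 128.4, 87.8, 176.4])]
[0.54959316 0.04884542 0.33442486]
[array([[266.,  55.]]), array([[262.,  27.]]), array([[262.,  12.]]), array([[262.,  -4.]])]
```

View pics/w6.png

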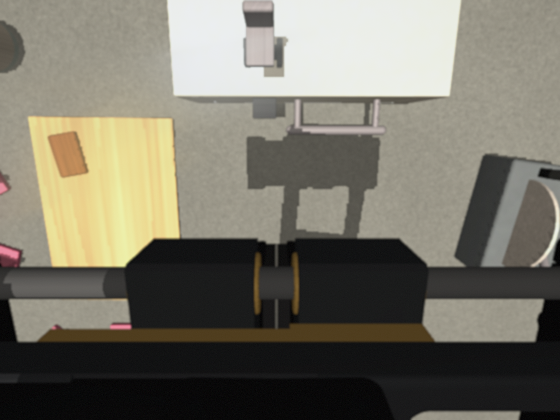

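The drawer front is flush with the cabinet. The hook stands at (259,40), tipped back, its base at about (260,65).

```bash
python3 - <<'E'
from h import *
move([.742,.063,.335],down(0))
H=np.array([.681,.134])
for th in np.arange(1.75,-.05,-.25):
    print(round(th,2),((H+.08*np.array([-np.cos(th),np.sin(th)])+.004*np.array([np.sin(th),np.cos(th)])+[.010,0]-[.742,.195])*1e3*[1,-1]).round(0))
E
python3 -m jog '{"dp":[[20,0,0],[50,0,0],[90,-5,0],[130,-10,0],[165,-14,0],[185,-14,0],[192,-14,20],[192,-14,60],[192,-14,110],[192,-14,139],[192,-14,139],[192,-14,139]],"delta_rot":[[0,0,0],[0,0,0],[0,0,0],[0,0,0],[0,0,0],[0,0,0],[0,0,0],[0,0,0],[0,0,0],[0,0,0],[0,0,0],[0,0,0]],"gripper":[-1,-1,-1,-1,-1,-1,-1,-1,-1,-1,-1,-1]}'
```

```text
dp [192.4 -14.4  -1.6] rot [ 0.001  0.005 -0.001]  steps 3.858552807151793 0.034759209144109335
1.75 [-33. -17.]
1.5 [-53. -19.]
1.25 [-72. -16.]
1.0 [-91.  -8.]
0.75 [-107.    4.]
0.5 [-119.   19.]
0.25 [-128.   37.]
0.0 [-131.   57.]
time: 46.15
position: [0.7416, 0.0625, 0.1952]
tool_rot: [1.0, -0.001, -0.002, 0.0]
ft_force: [0.4, -0.4, 0.2]
grip_width: 0.0005
grip_force: 0.0
```

```bash
python3 -m jog '{"dp":[[-10,0,0],[-22,0,-2],[-33,0,-6],[-44,0,-10],[-55,0,-12],[-65,0,-12],[-75,0,-11],[-85,0,-8],[-94,0,-4],[-102,0,1],[-109,0,7],[-114,0,13]],"delta_rot":[[0,0,0],[0,0,0],[0,0,0],[0,0,0],[0,0,0],[0,0,0],[0,0,0],[0,0,0],[0,0,0],[0,0,0],[0,0,0],[0,0,0]],"gripper":[-1,-1,-1,-1,-1,-1,-1,-1,-1,-1,-1,-1]}'
```

```text
time: 47.35
position: [0.6265, 0.0635, 0.1827]
tool_rot: [1.0, -0.0, -0.002, 0.0]
ft_force: [1.6, 0.9, 0.6]
grip_width: 0.0005
grip_force: 0.5
```

```bash
python3 -m jog '{"dp":[[-5,0,7],[-9,0,14],[-12,0,21],[-14,0,28],[-15,0,34],[-15,0,38],[-15,0,41],[-15,0,43]],"delta_rot":[[0,0,0],[0,0,0],[0,0,0],[0,0,0],[0,0,0],[0,0,0],[0,0,0],[0,0,0]],"gripper":[-1,-1,-1,-1,-1,-1,-1,-1]}'
python3 -m jog '{"dp":[[0,0,1],[0,0,2],[0,0,3],[0,0,4]],"delta_rot":[[0,0,0],[0,0,0],[0,0,0],[0,0,0]],"gripper":[-1,-1,-1,-1]}'
```

```text
time: 48.15
position: [0.6119, 0.0634, 0.1399]
tool_rot: [1.0, -0.0, -0.002, 0.0]
ft_force: [-1.2, 0.6, 0.7]
grip_width: 0.0002
grip_force: 0.4
time: 48.55
position: [0.6123, 0.0634, 0.1382]
tool_rot: [1.0, 0.0, -0.001, 0.001]
ft_force: [-5.5, -0.2, 14.3]
grip_width: 0.0007
grip_force: 7.2
```

```bash
python3 -m jog '{"dp":[[0,0,-20],[0,0,-60],[0,0,-110],[0,0,-160],[-10,10,-200],[-30,40,-220],[-50,85,-220],[-70,130,-220],[-90,175,-220],[-110,220,-220],[-130,265,-220],[-150,305,-220]],"delta_rot":[[0,0,0],[0,0,0],[0,0,0],[0,0,0],[0,0,0],[0,0,0.14],[0,0,0.14],[0,0,0.14],[0,0,0.14],[0,0,0.14],[0,0,0.14],[0,0,0.14]],"gripper":[-1,-1,-1,-1,-1,-1,-1,-1,-1,-1,1,1]}'
python3 - <<'E'
from h import *
im,KT=snap("scene","s2.png",(180,180,400,330),3)
check("top")
move([.395,-.28,.25],down(-.14))
E
```

```text
time: 49.75
position: [0.462, -0.2435, 0.3574]
tool_rot: [0.998, -0.07, -0.001, 0.001]
ft_force: [0.2, 0.1, 0.4]
grip_width: 0.0101
grip_force: 0.0
tile0 [(0.79, [134, 213, 151, 225]), (0.78, [135, 251, 154, 266]), (0.51, [153, 300, 174, 323]), (0.49, [189, 297, 209, 315])]
pot0 []
dp [-61.1  46.9 107.3] rot [ 0.001  0.003 -0.003]  steps 2.642541465503497 0.027416630254829488
```

View pics/s2.png

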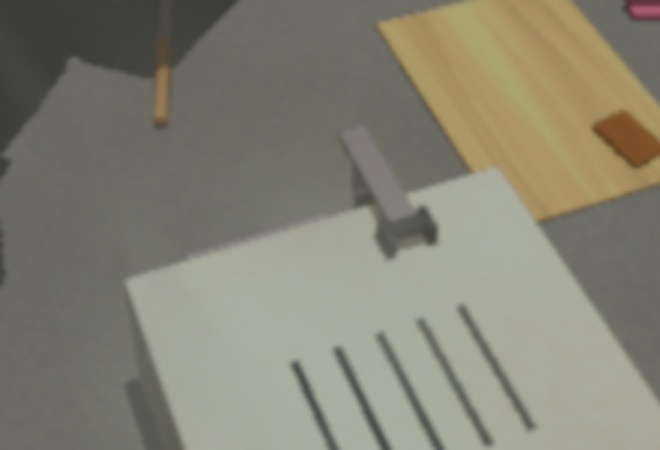

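The hook lies level over the drawer front, bar end at (355,130), with the drawer shut and the rib untouched. Now the lever.

```bash
python3 -m jog '{"dp":[[-20,15,0],[-45,35,20],[-61,47,55],[-61,47,90],[-61,47,107],[-61,47,107],[-61,47,107],[-61,47,107]],"delta_rot":[[0,0,0],[0,0,0],[0,0,0],[0,0,0],[0,0,0],[0,0,0],[0,0,0],[0,0,0]],"gripper":[1,1,1,1,1,1,1,1]}'
python3 - <<'E'
from h import *
im,KT=snap("wrist","w7.png",(180,0,380,210),2.8)
print(robot.get_obs()["position"],w2px(KT,[[.3936,-.268,.15]]))
E
```

```text
time: 50.75
position: [0.3969, -0.2797, 0.2517]
tool_rot: [0.998, -0.069, -0.0, 0.002]
ft_force: [0.6, -0.1, 0.2]
grip_width: 0.0844
grip_force: 0.0
[ 0.39671563 -0.27974737  0.25174364] [[261.81312816 215.4883643 ]]
```

View pics/w7.png

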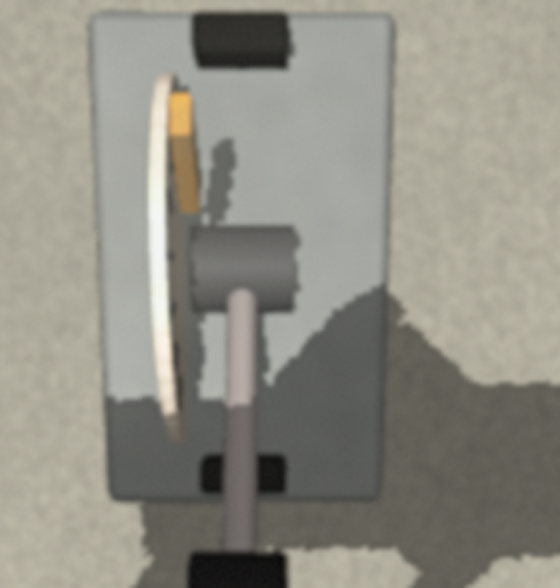

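Box corners in the crop are (92,16), (394,16), (382,498) and (110,498). The dial spans rows 74–440. The pointer's end face covers rows 93–135 at column 180, and its inner end is at (189,212).

```bash
cat > pf.py <<'E'
from h import *
from scipy.optimize import least_squares as ls
KT=cam("wrist"); f=lambda L:np.array(L,float)/2.8+[180,0]-[.3,.3]
box=f([(92,16),(394,16),(382,498),(110,498)]); ptr=f([(180,93),(180,135),(189,212)]); dial=f([(168,74),(175,440)])
def model(p,full=False):
    x,y,w,a,dz=p; Rz=R.from_euler("z",w).as_matrix(); O=np.array([x,y,dz])
    B=np.array([[.08,.05,.07],[.08,-.05,.07],[-.08,-.05,.07],[-.08,.05,.07]])@Rz.T+O
    def rad(r,t,dy): # r outward, t towards larger angle
        al=a-.9; return np.array([r*np.sin(al)+t*np.cos(al),dy,.075+r*np.cos(al)-t*np.sin(al)])
    Pn=np.array([rad(.078,.006,.014),rad(.078,-.006,.014),rad(.042,-.006,.014)])@Rz.T+O
    ph=np.linspace(0,2*np.pi,360); D=w2px(KT,np.c_[.058*np.sin(ph),0*ph+.021,.075+.058*np.cos(ph)]@Rz.T+O)[:,1]
    return w2px(KT,B),w2px(KT,Pn),np.array([D.min(),D.max()])
def res(p):
    b,q,d=model(p); return np.r_[(b-box).ravel()/1.5,(q-ptr).ravel(),(d-dial[:,1])/1.,p[4]/.004]
for s in (1.2,1.4):
    r=ls(res,[.486,-.283,-.14,s,0]); print(r.x.round(4),(r.fun).round(1))
E
python3 pf.py
```

```text
[ 0.4892 -0.2836 -0.1397  1.3394 -0.0064] [-1.2 -1.1 -0.1 -1.  -0.5  0.2 -0.6  0.3  0.4  0.1  0.1 -0.4  0.7  0.6
  0.6  0.2 -1.6]
[ 0.4892 -0.2836 -0.1397  1.3394 -0.0064] [-1.2 -1.1 -0.1 -1.  -0.5  0.2 -0.6  0.3  0.4  0.1  0.1 -0.4  0.7  0.6
  0.6  0.2 -1.6]
```

```bash
python3 - <<'E'
from h import *
move([.396,-.2705,.137],down(-.14))
for a in np.arange(0,1.35,.134): print(round(a,2),(120*(np.sin(a-.9)+np.sin(.9))).round(1),(-120*(np.cos(a-.9)-np.cos(.9))).round(1))
E
python3 -m jog '{"dp":[[0,-9,40],[0,-9,80],[0,-9,105],[0,-9,114],[0,-9,114],[0,-9,114],[0,-9,114],[0,-9,114],[0,-9,114],[0,-9,114],[0,-9,114],[0,-9,114]],"delta_rot":[[0,0,0],[0,0,0],[0,0,0],[0,0,0],[0,0,0],[0,0,0],[0,0,0],[0,0,0],[0,0,0],[0,0,0],[0,0,0],[0,0,0]],"gripper":[1,1,1,1,1,-1,-1,-1,-1,-1,-1,-1]}' 12;python3 -m jog '{"dp":[[0,0,0],[0,0,0],[0,0,0],[0,0,0]],"delta_rot":[[0,0,0],[0,0,0],[0,0,0],[0,0,0]],"gripper":[-1,-1,-1,-1]}' 12
```

```text
dp [ -1.9  -9.4 114.7] rot [0.003 0.001 0.001]  steps 2.302357809338371 0.023281176637603082
0.0 0.0 -0.0
0.13 10.8 -11.9
0.27 23.1 -22.2
0.4 36.7 -30.8
0.54 51.3 -37.5
0.67 66.6 -42.2
0.8 82.5 -44.9
0.94 98.6 -45.3
1.07 114.5 -43.6
1.21 130.1 -39.8
1.34 145.1 -34.0
time: 52.0
position: [0.3964, -0.2707, 0.1364]
tool_rot: [0.998, -0.07, -0.002, 0.001]
ft_force: [0.5, 0.2, -0.4]
grip_width: 0.0389
grip_force: 0.0
time: 52.4
position: [0.3964, -0.2709, 0.1363]
tool_rot: [0.998, -0.07, -0.002, 0.001]
ft_force: [-0.9, -2.0, -0.5]
grip_width: 0.0279
grip_force: 12.0
```

```bash
python3 -m jog '{"dp":[[11,0,-12],[23,0,-22],[37,0,-31],[51,0,-37.5],[67,0,-42],[82,0,-45],[98,0,-45.5],[114,0,-44],[130,0,-40],[145,0,-34],[145,0,-34],[145,0,-34]],"delta_rot":[[0,0,0],[0,0,0],[0,0,0],[0,0,0],[0,0,0],[0,0,0],[0,0,0],[0,0,0],[0,0,0],[0,0,0],[0,0,0],[0,0,0]],"gripper":[-1,-1,-1,-1,-1,-1,-1,-1,-1,-1,-1,-1]}'
python3 - <<'E'
from h import *
o=robot.get_obs(); print(o["position"])
move([.40,-.28,.27],down(-.14))
E
```

```text
time: 53.6
position: [0.5412, -0.291, 0.17]
tool_rot: [0.998, -0.07, -0.0, 0.001]
ft_force: [2.7, -0.6, 1.0]
grip_width: 0.0281
grip_force: 12.0
[ 0.5412033  -0.29104432  0.17001493]
dp [-141.4    9.   -99.9] rot [ 0.002  0.    -0.   ]  steps 3.467411946762239 0.0111201369132658
```

```bash
python3 -m jog '{"dp":[[0,0,0],[0,0,0],[0,0,0],[0,0,0],[0,0,0],[0,0,-30],[0,0,-70],[-40,3,-95],[-90,6,-95],[-130,9,-90],[-144,9,-82],[-144,9,-82]],"delta_rot":[[0,0,0],[0,0,0],[0,0,0],[0,0,0],[0,0,0],[0,0,0],[0,0,0],[0,0,0],[0,0,0],[0,0,0],[0,0,0],[0,0,0]],"gripper":[1,1,1,1,1,1,1,1,1,1,1,1]}'
python3 -m jog '{"dp":[[0,0,0],[0,0,0]],"delta_rot":[[0,0,0],[0,0,0]],"gripper":[1,1]}'
python3 - <<'E'
from h import *
im,KT=snap("wrist","w8.png",(180,0,380,210),2.8)
E
```

```text
time: 54.8
position: [0.394, -0.2783, 0.2519]
tool_rot: [0.997, -0.071, -0.003, -0.001]
ft_force: [0.6, 0.5, 0.5]
grip_width: 0.0871
grip_force: 0.0
time: 55.0
position: [0.3979, -0.2804, 0.2528]
tool_rot: [0.998, -0.07, -0.001, 0.001]
ft_force: [0.6, -0.3, 1.0]
grip_width: 0.0871
grip_force: 0.0
```

View pics/w8.png

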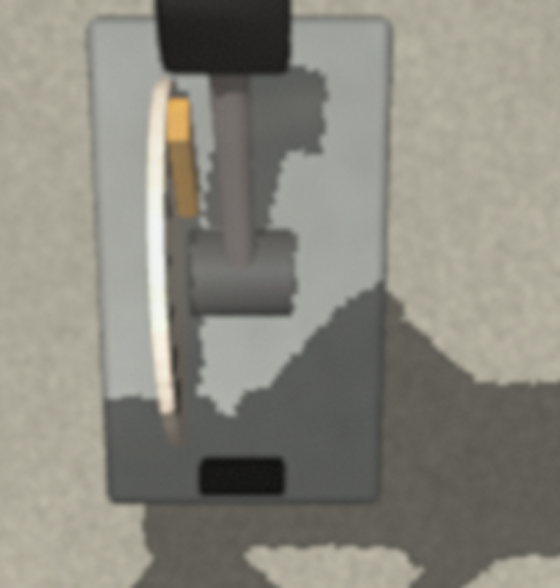

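The lever now leans back: the grip's near edge is at row 74, the pointer's end face at rows 98–141 and its inner end at (187,217).

```bash
python3 - <<'E'
s=open("pf.py").read()
s=s.replace("[(92,16),(394,16),(382,498),(110,498)]","[(90,18),(392,18),(380,502),(108,502)]").replace("[(180,93),(180,135),(189,212)]","[(178,98),(178,141),(187,217)]").replace("[(168,74),(175,440)]","[(168,78),(174,445)]")
s+='''
x,y,w,a,dz=r.x; Rz=R.from_euler("z",w).as_matrix(); O=np.array([x,y,dz]); ph=np.linspace(0,2*np.pi,720)
def edge(l): 
    c=np.array([.12*np.sin(l-.9),0,.075+.12*np.cos(l-.9)])
    P=np.c_[c[0]+.013*np.sin(ph),0*ph,c[2]+.013*np.cos(ph)]@Rz.T+O
    return w2px(KT,P)[:,1].max()
from scipy.optimize import brentq
for row in (72,74,76): print(row,"lever",brentq(lambda l:edge(l)-(row/2.8-.3),.9,1.7))
print(robot.get_obs()["position"])
'''
open("pf2.py","w").write(s)
E
python3 pf2.py
```

```text
[ 0.4889 -0.2833 -0.1404  1.3368 -0.0045] [-1.1 -0.7  0.2 -0.7 -0.3  0.2 -0.5  0.2  0.3  0.3 -0.  -0.5  0.8  0.5
  0.5 -0.1 -1.1]
[ 0.4889 -0.2833 -0.1404  1.3368 -0.0045] [-1.1 -0.7  0.2 -0.7 -0.3  0.2 -0.5  0.2  0.3  0.3 -0.  -0.5  0.8  0.5
  0.5 -0.1 -1.1]
72 lever 1.3080403263835567
74 lever 1.3039131417726861
76 lever 1.2998017097441645
[ 0.39791445 -0.28028797  0.2526946 ]
```

```bash
python3 - <<'E'
from h import *
q=(R.from_euler("z",-.14)*R.from_euler("x",np.pi+.87)).as_quat()
move([.44,-.37,.22],q)
E
python3 -m jog '{"dp":[[0,30,-40],[5,60,-40],[20,80,-20],[35,85,10],[45,86,25],[54,83,33],[54,83,33],[54,83,33],[54,83,33],[54,83,33],[54,83,33],[54,83,33]],"delta_rot":[[0,0,0],[0.1,0,0],[0.24,0,0],[0.38,0,0],[0.52,0,0],[0.66,0,0],[0.8,0,0],[0.87,0,0],[0.87,0,0],[0.87,0,0],[0.87,0,0],[0.87,0,0]],"gripper":[-1,-1,-1,-1,-1,-1,-1,-1,-1,-1,-1,-1]}'
python3 - <<'E'
from h import *
im,KT=snap("wrist","w9.png",(130,0,430,235),2.6)
x=np.array([.4889,-.2833,.075]); print(w2px(KT,[x,x+[0,0,.12]]))
E
```

```text
dp [54.2 82.9 32.8] rot [ 0.872  0.002 -0.   ]  steps 2.0869479032768434 5.817791999862507
time: 56.25
position: [0.4389, -0.3689, 0.2205]
tool_rot: [0.905, -0.063, 0.028, -0.419]
ft_force: [-0.2, -0.2, -0.2]
grip_width: 0.0028
grip_force: 0.0
[[330.8179931  154.76255642]
 [220.90842389 164.28248479]]
```

View pics/w9.png

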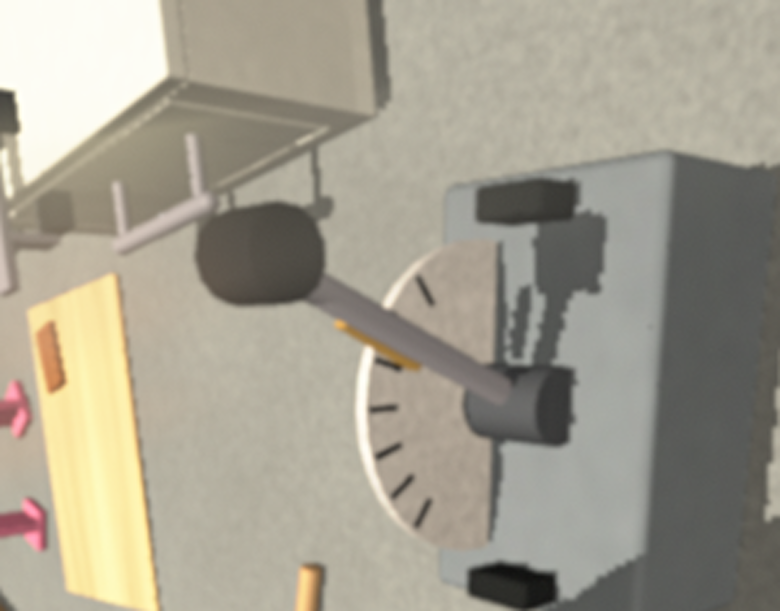

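Seen side-on, image up is +x and left is up. The rod runs from (318,285) to (505,388) in the crop. The pointer's lower edge shows just below it, from (335,322) to (418,367), nearly parallel.

```bash
cat > pf3.py <<'E'
from h import *
KT=cam("wrist"); x,y,w=.4889,-.2833,-.1404; Rz=R.from_euler("z",w).as_matrix()
C=lambda uv:((np.array(uv)+.3)-[130,0])*2.6
def P(a,r,t,dy):
    al=a-.9; return np.array([x,y,.075])+Rz@np.array([r*np.sin(al)+t*np.cos(al),dy,r*np.cos(al)-t*np.sin(al)])
B=np.array([[.08,.05,.07],[.08,-.05,.07],[-.08,-.05,.07],[-.08,.05,.07]])@Rz.T+[x,y,0]
print("box",C(w2px(KT,B)).round(0).tolist(),"hinge",C(w2px(KT,P(0,0,0,0))).round(0))
for a in (1.28,1.31,1.34,1.37):
    print(a,"rod",*[C(w2px(KT,P(a,r,0,0)))[0].round(0) for r in (.01,.108,.12)],"ptr",*[C(w2px(KT,P(a,r,-.006,d)))[0].round(0) for r in (.078,.042) for d in (.014,)])
E
python3 pf3.py
```

```text
box [[440.0, 184.0], [671.0, 145.0], [634.0, 645.0], [434.0, 583.0]] hinge [[523. 403.]]
1.28 rod [506. 394.] [292. 279.] [258. 261.] ptr [335. 339.] [413. 378.]
1.31 rod [506. 393.] [295. 268.] [262. 248.] ptr [337. 331.] [414. 374.]
1.34 rod [507. 392.] [299. 257.] [266. 236.] ptr [339. 324.] [415. 370.]
1.37 rod [507. 391.] [303. 247.] [270. 224.] ptr [341. 317.] [415. 367.]
```

Both views put the lever about 0.04 rad short of the pointer. I'll regrip and nudge it.

```bash
python3 -m jog '{"dp":[[0,0,-50],[0,0,-90],[0,0,-100],[0,0,-100],[0,0,-100],[0,0,-100],[0,0,-100],[0,0,-100],[0,0,-100],[0,0,-100]],"delta_rot":[[0,0,0],[-0.1,0,0],[-0.24,0,0],[-0.38,0,0],[-0.52,0,0],[-0.66,0,0],[-0.8,0,0],[-0.872,0,0],[-0.872,0,0],[-0.872,0,0]],"gripper":[-1,-1,-1,1,1,1,1,1,1,1]}'
python3 - <<'E'
from h import *
move([.5405,-.2910,.24],down(-.14)); move([.5405,-.2910,.1705],down(-.14))
E
```

```text
time: 57.3
position: [0.4282, -0.4446, 0.2848]
tool_rot: [0.998, -0.07, -0.001, 0.002]
ft_force: [0.5, -0.7, -0.9]
grip_width: 0.0486
grip_force: 0.0
dp [  90.  -167.8   44.1] rot [0.003 0.002 0.001]  steps 3.909412536783988 0.02722845272705269
dp [  90.2 -168.   113.6] rot [0.003 0.002 0.001]  steps 4.439467867813155 0.02722845272705269
```

```bash
python3 -m jog '{"dp":[[20,-30,0],[40,-75,0],[65,-120,0],[88,-160,0],[90,-168,0],[90,-168,20],[90,-168,50],[90,-168,85],[90,-168,105],[90,-168,113.5],[90,-168,113.5],[90,-168,113.5]],"delta_rot":[[0,0,0],[0,0,0],[0,0,0],[0,0,0],[0,0,0],[0,0,0],[0,0,0],[0,0,0],[0,0,0],[0,0,0],[0,0,0],[0,0,0]],"gripper":[1,1,1,1,1,1,1,1,1,1,0,0]}'
python3 -m jog '{"dp":[[0,0,0],[0,0,0],[0,0,0],[0,0,0],[0,0,0],[0,0,0],[0,0,0],[0,0,0],[0,0,0]],"delta_rot":[[0,0,0],[0,0,0],[0,0,0],[0,0,0],[0,0,0],[0,0,0],[0,0,0],[0,0,0],[0,0,0]],"gripper":[-1,-1,-1,-1,-1,-1,-1,-1,-1]}' 25
python3 -m jog '{"dp":[[2,0,1],[4.5,0,2],[4.5,0,2],[4.5,0,2]],"delta_rot":[[0,0,0],[0,0,0],[0,0,0],[0,0,0]],"gripper":[-1,-1,-1,-1]}' 25
```

```text
time: 58.5
position: [0.5405, -0.2929, 0.1703]
tool_rot: [0.998, -0.071, -0.001, 0.002]
ft_force: [-0.0, -0.1, 0.0]
grip_width: 0.0779
grip_force: 0.0
time: 59.4
position: [0.5401, -0.291, 0.1696]
tool_rot: [0.998, -0.07, -0.002, 0.001]
ft_force: [0.9, 3.1, 1.8]
grip_width: 0.0281
grip_force: 25.0
time: 59.8
position: [0.5444, -0.2916, 0.1674]
tool_rot: [0.998, -0.07, -0.002, 0.001]
ft_force: [1.3, 3.2, 4.4]
grip_width: 0.0276
grip_force: 25.0
```

```bash
python3 -m jog '{"dp":[[0,0,0],[0,0,0],[0,0,0],[0,0,0],[0,0,0],[0,0,-30],[0,0,-75],[0,30,-115],[-30,75,-115],[-60,120,-115],[-90,160,-115],[-110,163,-115]],"delta_rot":[[0,0,0],[0,0,0],[0,0,0],[0,0,0],[0,0,0],[0,0,0],[0,0,0],[0,0,0],[0,0,0],[0,0,0],[0,0,0],[0,0,0]],"gripper":[1,1,1,1,1,1,1,1,0,-1,-1,-1]}'
python3 - <<'E'
from h import *
m=robot.camera_model("wrist"); Tc=m["T_tool_cam"]; Rz=R.from_euler("z",-.14); H=np.array([.489,-.2833,.075])
cam_p=H+Rz.apply([.25*np.sin(.44),-.2,.25*np.cos(.44)])
for s in (-.3,.3):
    q=R.from_euler("z",-.14)*R.from_euler("x",np.pi+.75)*R.from_euler("y",s)
    tcp=cam_p-q.apply(Tc[:3,3])
    T=np.eye(4);T[:3,:3]=q.as_matrix();T[:3,3]=tcp; K,_=cam("wrist")
    print(s,tcp,w2px((K,T@Tc),[H,H+Rz.apply([.12*np.sin(.44),0,.12*np.cos(.44)])]).round(0).tolist()); move(tcp,q.as_quat())
E
```

```text
time: 61.0
position: [0.4109, -0.4422, 0.2835]
tool_rot: [0.997, -0.072, -0.002, 0.003]
ft_force: [0.1, 0.5, -0.3]
grip_width: 0.0628
grip_force: 0.0
-0.3 [ 0.46998902 -0.38913773  0.20191918] [[285.0, 139.0], [172.0, 104.0]]
dp [ 51.1 -61.6  81. ] rot [ 0.75  -0.284 -0.118]  steps 2.277442036292848 5.409839321921347
0.3 [ 0.5686711  -0.37639633  0.17359453] [[285.0, 353.0], [173.0, 316.0]]
dp [147.  -88.5 108.9] rot [0.752 0.287 0.109]  steps 4.064726890482554 5.415080849304932
```

```bash
python3 -m jog '{"dp":[[0,0,0],[0,0,0],[10,-10,15],[25,-30,40],[40,-50,65],[51,-61.5,81],[51,-61.5,81],[51,-61.5,81],[51,-61.5,81],[51,-61.5,81]],"delta_rot":[[0.13,-0.05,-0.02],[0.26,-0.1,-0.04],[0.39,-0.15,-0.06],[0.52,-0.2,-0.08],[0.65,-0.25,-0.1],[0.75,-0.284,-0.118],[0.75,-0.284,-0.118],[0.75,-0.284,-0.118],[0.75,-0.284,-0.118],[0.75,-0.284,-0.118]],"gripper":[-1,-1,-1,-1,-1,-1,-1,-1,-1,-1]}'
python3 - <<'E'
from h import *
im,KT=snap("wrist","w10.png",(130,40,330,190),4)
C=lambda uv:((np.array(uv)+.3)-[130,40])*4
x,y,w=.489,-.2833,-.14; Rz=R.from_euler("z",w).as_matrix()
def P(a,r,t,dy):
    al=a-.9; return np.array([x,y,.075])+Rz@np.array([r*np.sin(al)+t*np.cos(al),dy,r*np.cos(al)-t*np.sin(al)])
for a in (1.31,1.34,1.37): print(a,"rod",[C(w2px(KT,P(a,r,0,0)))[0].round(0).tolist() for r in (.0,.1,.12)],"ptr",[C(w2px(KT,P(a,.078,t,.014)))[0].round(0).tolist() for t in (-.006,.006)],"inner",[C(w2px(KT,P(a,.042,t,.014)))[0].round(0).tolist() for t in (-.006,.006)])
E
```

```text
time: 62.0
position: [0.472, -0.3853, 0.2054]
tool_rot: [0.922, -0.008, -0.112, -0.37]
ft_force: [0.7, -0.4, 0.1]
grip_width: 0.0003
grip_force: 0.0
1.31 rod [[643.0, 404.0], [299.0, 314.0], [200.0, 288.0]] ptr [[337.0, 354.0], [352.0, 291.0]] inner [[467.0, 385.0], [482.0, 329.0]]
1.34 rod [[643.0, 404.0], [303.0, 296.0], [206.0, 265.0]] ptr [[340.0, 342.0], [356.0, 279.0]] inner [[468.0, 379.0], [484.0, 323.0]]
1.37 rod [[643.0, 404.0], [308.0, 279.0], [211.0, 243.0]] ptr [[342.0, 329.0], [360.0, 267.0]] inner [[470.0, 373.0], [487.0, 317.0]]
```

View pics/w10.png

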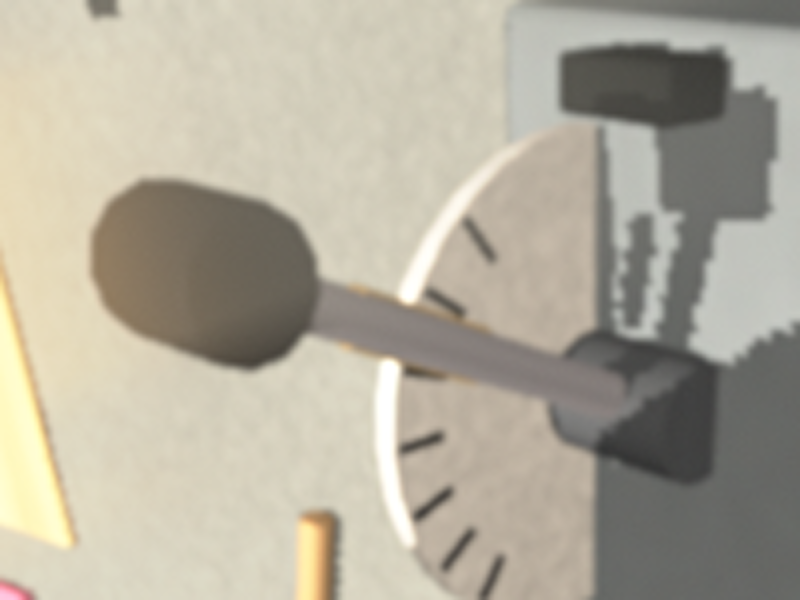

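Looking along the lever's plane, brass slivers of equal width show on both sides of the rod: upper (350,288)–(490,325), lower (345,348)–(470,382). The lever is therefore in line with the pointer, to within about 0.01 rad. Handing in.

```bash
python3 -c "
from rig import robot
print(robot.hand_in())"
```

```text
the job is handed in; nothing more can be done
None
```

I finished the job in the order asked and handed it in at about 62 s: fan off, three tiles and one pot upright in the drawer, drawer shut, hook level, lever within about 0.01 rad of the pointer, rib untouched. The hand-in returned no verdict, so I can't confirm it passed.

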